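# Change the sprocket on a geared hub

## Task

The customer wants easier gears: change the sprocket on the geared hub that stands in the wooden block (its snap ring is already off, so everything lifts straight up). Get the black dust cap and the spacer ring out of the way, lay the old sprocket flat in the round steel dish, fit the larger of the two new sprockets collar up and fully down, and put the spacer and then the cap back on top of it. Leave the smaller sprocket, the grease tub and the oil can where they are.

Things in the scene. Friction and masses are not known exactly. Their poses are not given: they have to be found in the camera images.
- gear_hub: Aluminium hub shell (88 mm) fixed upright in a wooden block (100 mm square, 28 high). Origin: block's underside, on the axis; z up. Sprocket seat at z 108 mm; driver, 26 mm thick, up to z 130, bevelled 2.5; 10 mm axle up to z 163. Starts with old sprocket (origin z 108), spacer (123), cap (131; top 145), loose with 2 mm play, not screwed; any turn about z fits.
- parts_dish: Round stainless parts dish, 160 mm wide at the rim, 22 mm high, fixed to the bench, empty at the start. Flat inside floor 130 mm wide, 4 mm above the bench; the wall flares outward. Origin: centre of its underside.
- dust_cap: Black plastic dust cap: ring 40 mm in diameter, 14 mm high, with a 14 mm hole that goes over the axle. It is the topmost part on the hub. Origin: centre of its underside, z up. 30 g.
- spacer_ring: Plain bright aluminium spacer ring, 52 mm outside, 31 mm bore, 8 mm high, under the cap. Origin: centre of its underside, z up. 40 g. The bare bench on the robot's side of the hub and dish is clear for laying parts down; a bicycle wheel leans to the left and the wall is close behind.
- old_sprocket: Old dull brown-grey sprocket, 16 teeth, on the hub under the spacer: toothed plate 69 mm wide and 3 mm thick, with a round collar on its upper side, 47 mm in diameter, from 3 to 15 mm above its underside, to grip it by; bore 31 mm. Origin: centre of its underside, z up. 110 g.
- large_sprocket: The larger new sprocket, bright steel, 18 teeth, lying on the bench collar up: toothed plate 80 mm wide and 3 mm thick, with the same collar (47 mm in diameter, from 3 to 15 mm above its underside) and bore (31 mm). Origin: centre of its underside, z up. 130 g.
- small_sprocket: The smaller new sprocket, bright steel, 14 teeth, 64 mm wide, lying on the bench collar up; otherwise like the larger one. Not wanted: leave it where it is. It and the larger one may have changed places. Origin: centre of its underside.
- grease_tub: Bystander: white grease tub with a blue lid, 73 mm wide, 57 mm high, standing on the bench. Origin: centre of its underside.
- oil_can: Bystander: brownish pump oil can, body 57 mm wide, 129 mm high with its spout, standing on the bench beyond the hub and the dish. Origin: centre of its underside.
Things that resemble listed ones, but are neither listed nor needed, are in the scene too. Of the things shaped like the spacer_ring, the aluminium one is meant.

How it is judged:
On the way, in this order (a step that is already met when the one before it is completed fails the run):
1. the dust cap and the spacer ring are off the driver and clear of it by more than 50 mm (horizontal distance between each of dust_cap, spacer_ring and gear_hub above 0.05 m), for 0.2 s.
2. the larger new sprocket sits fully down on the driver, the old one off it (horizontal distance between large_sprocket and gear_hub below 0.006 m and z of large_sprocket in the frame of gear_hub between 0.105 and 0.111 m and angle between large_sprocket's own z axis and vertical below 0.1 rad and horizontal distance between old_sprocket and gear_hub above 0.06 m), for 0.2 s.
At the end, for the whole second after the job is handed in: On the hub, from below: larger sprocket collar up, spacer, cap, each within 3 mm of its seated height (108, 123, 131 mm), 6 mm of the axis and 0.1 rad of level. Old sprocket flat (0.12 rad) on the dish's floor, within 34 mm of its centre. All released and at rest (horizontal distance between each of large_sprocket, spacer_ring, dust_cap and gear_hub below 0.006 m and z of large_sprocket in the frame of gear_hub between 0.105 and 0.111 m and angle between each of large_sprocket, spacer_ring, dust_cap's own z axis and vertical below 0.1 rad and z of spacer_ring in the frame of gear_hub between 0.12 and 0.126 m and z of dust_cap in the frame of gear_hub between 0.128 and 0.134 m and horizontal distance between old_sprocket and parts_dish below 0.034 m and z of old_sprocket in the frame of parts_dish above 0 m and ((angle between old_sprocket's own z axis and vertical below 0.12 rad and z of old_sprocket in the frame of parts_dish below 0.01 m) or (angle between old_sprocket's own z axis and vertical above 3.02 rad and z of old_sprocket in the frame of parts_dish below 0.025 m)) and linear speed of each of dust_cap, spacer_ring, old_sprocket, large_sprocket below 0.02 m/s); the robot touches nothing.
It fails at once if the smaller sprocket is moved by more than 25 mm or knocked over (distance of small_sprocket from where it was at the start of the episode above 0.025 m or angle between small_sprocket's own z axis and vertical above 0.5 rad).
It fails at once if the grease tub is moved by more than 25 mm or knocked over (distance of grease_tub from where it was at the start of the episode above 0.025 m or angle between grease_tub's own z axis and vertical above 0.5 rad).
It fails at once if the oil can is moved by more than 25 mm or knocked over (distance of oil_can from where it was at the start of the episode above 0.025 m or angle between oil_can's own z axis and vertical above 0.5 rad).
It also fails if it takes over 115 s, if anything falls off the work surface, if the arm or the gripper's body presses on something with over 40 N, if the wrist force passes 120 N, or if a joint passes its speed limit or range.

## Robot

A 6-joint arm with a two-finger parallel gripper is mounted at the origin on the work surface; the furniture and walls round the work are solid. World frame = base frame: x ahead of the robot, y to its left, z up, the work surface at z = 0. Lengths are in m, angles in rad, forces in N, time in s.
With the tool pointing down it reaches from about 0.3 to 0.875 m from the base axis. Payload 6.4 kg.
Tool frame: the origin (TCP) lies at the very end of the fingers, on their centre line; the grasp point (between the pads) lies 19 mm behind it (ctrl.grip_point_offset is the z of the grasp point in the tool frame, in m); z points along the fingers, y is the direction in which the jaws open and shut (so a half turn about z gives the same grasp; the last joint's range is limited). The gripper opens to 85 mm and grips with 20 to 120 N. Pads are 22 mm wide; open, the fingers measure 114 mm over their backs; the gripper's body (76 mm by 85 mm) begins 54 mm behind the grasp point. The pads swing forward as they close: fully open they stand 13 mm farther back than shut.
Start: joints at [-1.358, 0.181, 1.607, -0, 1.354, -0.206], TCP at [0.234, -0.525, 0.231] pointing down, gripper open.
Joint ranges: [-2.99, 2.99], [-0.89, 2.07], [0.3, 2.58], [-1.14, 4.28], [0, 2.63], [-3.12, 3.12]. Speed limits (rad/s): [2.57, 2.57, 3.01, 3.14, 3.14, 3.14].

## Interface

Orientations are given as a unit quaternion [w, x, y, z].
In Python, from bench import status, cams, ctrl gives the robot as it stands.
- The arm moves only by the shell command python3 -m handwheel 'ROWS'. ROWS is JSON, a list of rows, each an object with "grip": the finger opening in cm, from 0 to 8.54; "linear": the shift along the tool's x, y, z in cm, a list of three; "rotation": the turn, a rotation vector about the tool's x, y, z in degrees, a list of three. A call has 1 to 12 rows; each row is the pose to reach, as a shift and turn from the pose commanded when the call began, along the tool's axes at that moment; what a row does not reach only later rows make up. A row lasts 1/12 s, in which the tool goes at most 41.7 mm and 7.16 degrees, less where a joint would pass 70% of its speed; a pose out of reach is approached as far as the arm can. A call with a gripper value outside its range is refused whole. The fingers move at their own pace and stop on an object; the grip force is fixed at half the most. Time passes only in rows, so rows that repeat a pose let the fingers close. It gives the time, the measured TCP pose, the force and the opening at its end, in the units of the state.
- status.get_obs(): the state, without advancing time (a new reading comes with each control period).
- cams.camera(name): name is "side" or "top"; returns the picture (384x512x3 uint8, red, green, blue); there is no depth.
- cams.camera_info(name): a dict with "fovy" (degrees; the focal length in pixels is half the picture's height over the tangent of half this angle, whatever the lens; pixels are square), "cx", "cy" (the principal point, pixels), "world_from_camera" (4x4, takes a point from camera to world coordinates). Camera axes: x right, y down, z forward; pixel columns grow to the right and rows downward; lengths in m; the calibration is good to about 2 mm. A picture is of the moment at which its call begins. camera_info takes no time and is no camera call.
- ctrl.hand_in(): hands the job in, once; it reports no verdict.
The state is a dict: "time_s": time; "q": joint angles; "dq": joint speeds; "joint_efforts": joint torques, N m; "eef_pos": TCP position; "eef_rot": TCP orientation; "wrist_force": force on the tool from outside, world axes, zero at the start; "torque": the same for the moment, N m; "opening": opening from 0.0 (shut) to 1.0 (fully open).
Only numpy, scipy, OpenCV 4.12 (cv2) and the standard library are available. Lean on these libraries where they do the work, as an engineer would, in place of code of your own. Each camera call takes 0.05 s, during which the arm holds its last target.

## Working session

There is one attempt and no reset: what is moved stays moved. The work goes in short steps, Python scripts to look and compute and a shell command to move; the robot and the scene stay as the last step left them, time stands still between calls to the robot, and variables do not carry over. Pictures are saved under pics/ and viewed, and the job is handed in when it is done.

```bash
ls; mkdir -p pics; python3 - <<'E'
from bench import status,cams,ctrl
import cv2,numpy as np
print(status.get_obs(), ctrl.grip_point_offset)
for n in("side","top"):
    im=cams.camera(n); cv2.imwrite(f"pics/{n}0.png",im[:,:,::-1]); print(n,cams.camera_info(n))
E
```

```text
pics
{'time_s': 0.0, 'q': array([-1.35831478e+00,  1.81509717e-01,  1.60799159e+00, -1.39624718e-06,
        1.35379194e+00, -2.06280434e-01]), 'dq': array([-1.23991991e-04,  6.34003468e-04,  1.44622281e-03, -3.09408909e-06,
        8.91316330e-04, -1.25092245e-03]), 'joint_efforts': array([ 8.21651884e-05, -4.44872904e+01, -3.51333976e+01, -2.30566402e-04,
        9.00601881e-03,  2.43213492e-05]), 'eef_pos': array([ 0.23372174, -0.52476584,  0.23040969]), 'eef_rot': array([-8.50293188e-04,  9.78159381e-01,  2.07854520e-01, -3.31801441e-06]), 'wrist_force': array([ 0.14305448, -0.07067812, -0.3503695 ]), 'torque': array([ 0.029848  ,  0.01268196, -0.03379584]), 'opening': 1.0018450723711145} -0.0187
side {'fovy': 51.25457440829873, 'cx': 258.19482318385894, 'cy': 191.1237600839328, 'world_from_camera': array([[ 0.90218722, -0.283034  ,  0.32549959,  0.15668306],
       [-0.43130336, -0.60237283,  0.67165794, -0.98871527],
       [ 0.00597008, -0.74635028, -0.66552658,  0.89971994],
       [ 0.        ,  0.        ,  0.        ,  1.        ]])}
top {'fovy': 54.92139811191973, 'cx': 252.76135693499666, 'cy': 185.2309075367938, 'world_from_camera': array([[-0.01682964, -0.98202153,  0.18801723,  0.37201466],
       [-0.99914528,  0.00941692, -0.0402497 , -0.20611408],
       [ 0.03775553, -0.18853392, -0.98134066,  0.9264183 ],
       [ 0.        ,  0.        ,  0.        ,  1.        ]])}
```

View pics/side0.png

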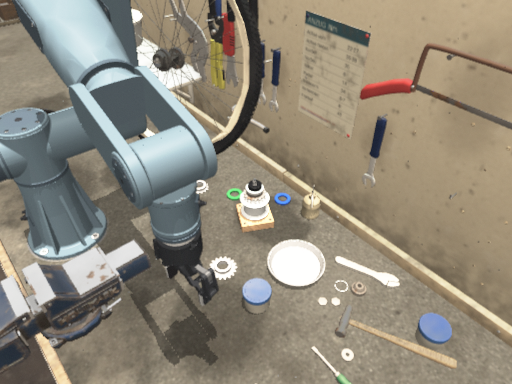

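View pics/top0.png

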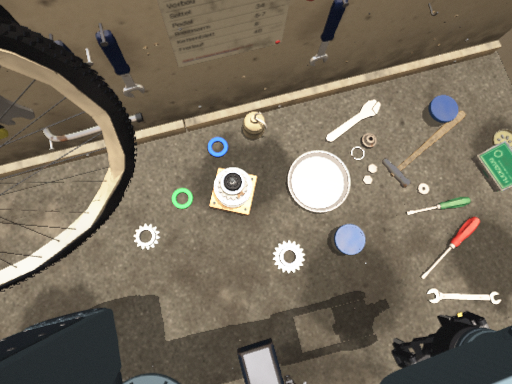

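```bash
cat > h.py <<'E'
import numpy as np,cv2
from bench import status,cams,ctrl
def K(n):
    i=cams.camera_info(n); f=192/np.tan(np.radians(i["fovy"]/2)); return f,i["cx"],i["cy"],np.array(i["world_from_camera"])
def p2w(n,u,v,z):
    f,cx,cy,T=K(n); d=T[:3,:3]@np.array([(u-cx)/f,(v-cy)/f,1]); o=T[:3,3]; return o+d*(z-o[2])/d[2]
def w2p(n,p):
    f,cx,cy,T=K(n); c=T[:3,:3].T@(np.array(p)-T[:3,3]); return np.array([cx+f*c[0]/c[2],cy+f*c[1]/c[2]])
def crop(im,u0,v0,u1,v1,s,name):
    c=cv2.resize(im[v0:v1,u0:u1,::-1],None,fx=s,fy=s,interpolation=cv2.INTER_CUBIC); cv2.imwrite("pics/"+name,c)
def tool(dw,q=None):
    """world shift (m) -> tool axes cm"""
    from scipy.spatial.transform import Rotation as R
    q=status.get_obs()["eef_rot"] if q is None else q
    return R.from_quat([q[1],q[2],q[3],q[0]]).inv().apply(dw)*100
def state():
    o=status.get_obs(); print("t",round(o["time_s"],2),"p",np.round(o["eef_pos"],4),"q",np.round(o["eef_rot"],4),"F",np.round(o["wrist_force"],1),"op",round(o["opening"],3)); return o
E
python3 - <<'E'
from h import *
im=cv2.imread("pics/top0.png")[:,:,::-1]; crop(im,120,120,370,290,3.2,"tc0.png")
im=cv2.imread("pics/side0.png")[:,:,::-1]; crop(im,180,160,350,320,4,"sc0.png")
for n,p in (("hubcap",(234,182,.145)),("sprL",(147,237,.015)),("sprR",(289,257,.015)),("dish",(319,181,.022)),("tub",(349,240,.057))): print(n,p2w("top",*p))
print(w2p("side",status.get_obs()["eef_pos"]),w2p("top",status.get_obs()["eef_pos"]))
E
```

```text
hubcap [ 0.52920429 -0.19782966  0.145     ]
sprL [0.42143328 0.01498708 0.015     ]
sprR [ 0.36805912 -0.32870626  0.015     ]
dish [ 0.55453848 -0.41026187  0.022     ]
tub [ 0.4051161  -0.46632042  0.057     ]
[189.33536336 292.56668496] [415.19720198 330.84352074]
```

View pics/tc0.png

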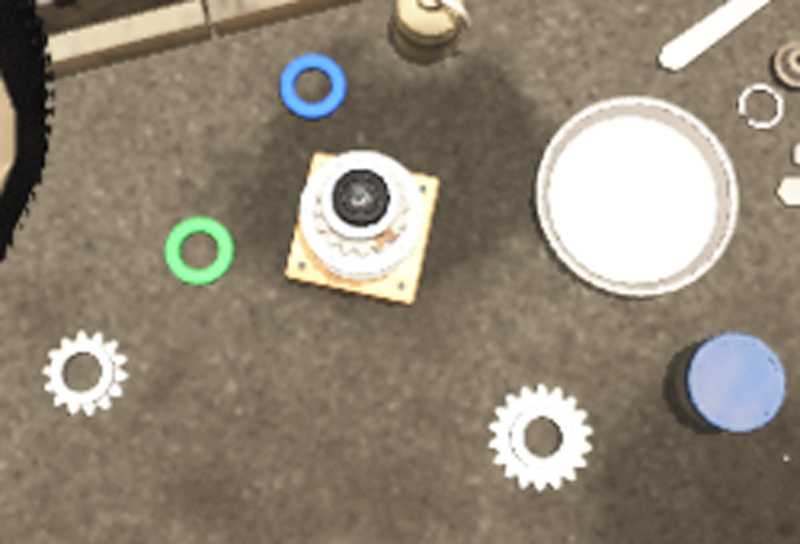

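View pics/sc0.png

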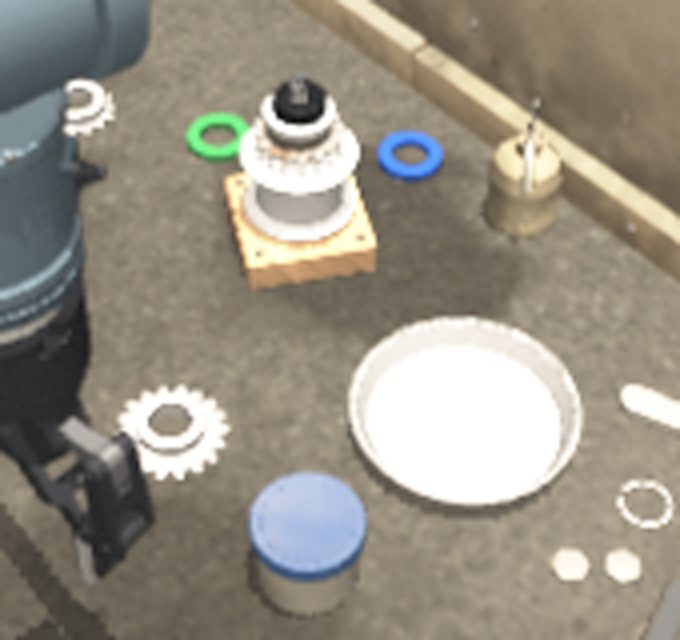

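Top view: two bright sprockets, left at (147,237) about 26 px wide and right at (289,257) about 32 px wide. The ratio of about 0.8 matches 64/80 mm, so the right one is the larger. The hub carries a black cap at about (232,181). The green ring (182,198) and blue ring (218,147) are decoys; the aluminium spacer is on the hub under the cap. The dish is at (319,181) and the tub at (349,240).

```bash
python3 - <<'E'
from h import *
top=cv2.imread("pics/top0.png"); side=cv2.imread("pics/side0.png")
def blob(im,box,f,ell=True):
    u0,v0,u1,v1=box; c=im[v0:v1,u0:u1].astype(int); m=f(c).astype(np.uint8)
    n,l,s,ce=cv2.connectedComponentsWithStats(m); k=1+np.argmax(s[1:,4]); m=(l==k).astype(np.uint8)
    cs,_=cv2.findContours(m,cv2.RETR_EXTERNAL,cv2.CHAIN_APPROX_NONE); cc=max(cs,key=cv2.contourArea)
    h=cv2.convexHull(cc); e=cv2.fitEllipse(h if len(h)>5 else cc); M=cv2.moments(h)
    return (M["m10"]/M["m00"]+u0,M["m01"]/M["m00"]+v0),(e[0][0]+u0,e[0][1]+v0),e[1]
g=lambda t:(lambda c:c.min(2)>t)
dark=lambda c:c.max(2)<75
sat=lambda c:(c[:,:,0]-c[:,:,2])>40
for nm,cam,im,box,f,z in (("sprR","top",top,(268,235,312,280),g(150),.003),("sprR","side",side,(206,250,240,284),g(150),.003),
  ("sprL","top",top,(128,218,168,255),g(150),.003),
  ("dish","top",top,(280,145,358,218),g(150),.022),("dish","side",side,(262,234,330,292),g(150),.022),
  ("cap","top",top,(220,167,248,196),dark,.145),("cap","side",side,(243,176,268,200),dark,.14),
  ("tub","top",top,(332,220,372,262),sat,.057),("tub","side",side,(238,272,276,305),sat,.057)):
    a,b,e=blob(im,box,f); print(nm,cam,np.round(a,1),np.round(b,1),np.round(e,1),np.round(p2w(cam,*a,z),4),np.round(p2w(cam,*b,z),4))
E
```

```text
sprR top [288.5 256.3] [288.4 256.4] [31.9 33.1] [ 0.3697 -0.329   0.003 ] [ 0.3696 -0.329   0.003 ]
sprR side [223.2 267.1] [222.9 267.2] [23.3 27.9] [ 0.3709 -0.3281  0.003 ] [ 0.37  -0.328  0.003]
sprL top [146.2 236.2] [146.2 236.2] [25.6 27. ] [0.4241 0.0198 0.003 ] [0.4241 0.0199 0.003 ]
dish top [318.8 180.8] [318.7 180.8] [61.5 64. ] [ 0.5552 -0.4098  0.022 ] [ 0.5552 -0.4096  0.022 ]
dish side [295.9 262.1] [295.9 262.1] [46.6 59. ] [ 0.5533 -0.4116  0.022 ] [ 0.5532 -0.4117  0.022 ]
cap top [232.1 181.7] [232.4 181.4] [17.  17.4] [ 0.5299 -0.1938  0.145 ] [ 0.5305 -0.1944  0.145 ]
cap side [254.4 185.2] [254.4 185.2] [10.5 12.2] [ 0.5295 -0.1941  0.14  ] [ 0.5293 -0.1941  0.14  ]
tub top [349.4 239.1] [349.4 239.1] [29.2 31. ] [ 0.4073 -0.4675  0.057 ] [ 0.4072 -0.4673  0.057 ]
tub side [257.  292.4] [256.5 291.5] [25.2 28.7] [ 0.4044 -0.4753  0.057 ] [ 0.4045 -0.4725  0.057 ]
```

```bash
python3 - <<'E'
from h import *
print(tool([0.530-.2337,-.194+.5248,.005]))
# model overlay of hub circles
for n in("top","side"):
    im=cv2.imread(f"pics/{n}0.png"); s=6
    b=(205,160,262,216) if n=="top" else (230,172,280,234)
    c=cv2.resize(im[b[1]:b[3],b[0]:b[2]],None,fx=s*2,fy=s*2,interpolation=cv2.INTER_CUBIC)
    for r,z,col in((.020,.145,(0,0,255)),(.026,.131,(0,255,0)),(.0345,.111,(255,0,0)),(.005,.163,(0,255,255))):
        for a in np.linspace(0,6.28,60):
            p=w2p(n,[.530+r*np.cos(a),-.194+r*np.sin(a),z]); q=((p-b[:2]+.5)*12).astype(int); cv2.circle(c,tuple(map(int,q)),1,col,-1)
    cv2.imwrite(f"pics/ov_{n}.png",c[:600])
E
```

```text
[ 40.52276703 -18.1705026   -0.4598775 ]
```

View pics/ov_top.png

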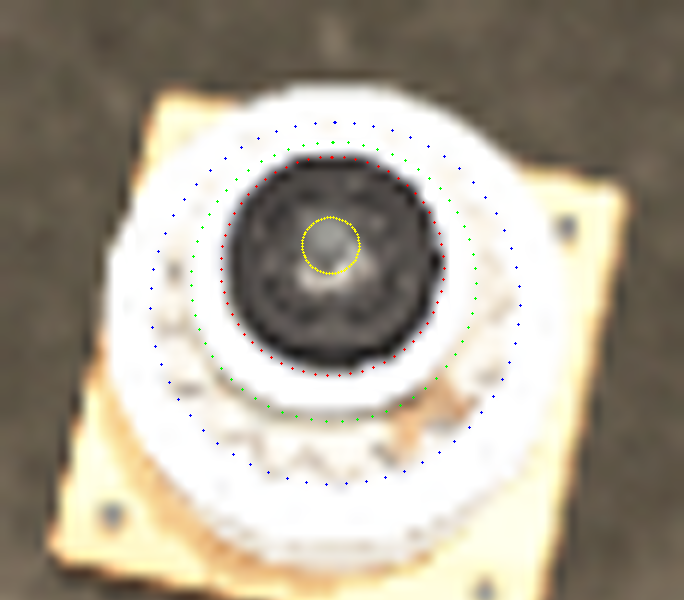

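View pics/ov_side.png

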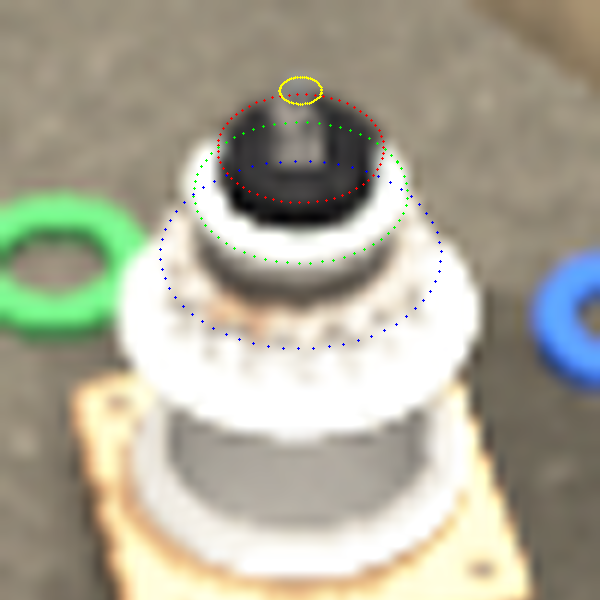

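The model circles at (0.530, -0.194) match the top view: cap, spacer, sprocket and axle tip are all on. The side view is off by under 1 px. Moving above the hub.

```bash
python3 -m handwheel '[{"grip":8.5,"linear":[3.4,-1.5,-0.5],"rotation":[0,0,0]},{"grip":8.5,"linear":[7,-3.1,-0.5],"rotation":[0,0,0]},{"grip":8.5,"linear":[10.6,-4.7,-0.5],"rotation":[0,0,0]},{"grip":8.5,"linear":[14.2,-6.3,-0.5],"rotation":[0,0,0]},{"grip":8.5,"linear":[17.8,-7.9,-0.5],"rotation":[0,0,0]},{"grip":8.5,"linear":[21.4,-9.5,-0.5],"rotation":[0,0,0]},{"grip":7,"linear":[25,-11.1,-0.5],"rotation":[0,0,0]},{"grip":6,"linear":[28.6,-12.7,-0.5],"rotation":[0,0,0]},{"grip":6,"linear":[32.2,-14.4,-0.5],"rotation":[0,0,0]},{"grip":6,"linear":[35.8,-16,-0.5],"rotation":[0,0,0]},{"grip":6,"linear":[39,-17.5,-0.5],"rotation":[0,0,0]},{"grip":6,"linear":[40.5,-18.2,-0.5],"rotation":[0,0,0]}]'
python3 -m handwheel '[{"grip":6,"linear":[0,0,0],"rotation":[0,0,0]},{"grip":6,"linear":[0,0,0],"rotation":[0,0,0]}]'
python3 -c "
from h import *
o=state();print(tool(np.array([.53,-.194,.130])-o['eef_pos']))"
```

```text
time_s: 1.1
eef_pos: [0.5317, -0.1907, 0.2359]
eef_rot: [-0.001, 0.978, 0.209, 0.0]
wrist_force: [0.2, -0.5, -0.0]
opening: 0.703
time_s: 1.27
eef_pos: [0.5299, -0.1935, 0.2357]
eef_rot: [-0.0, 0.978, 0.209, -0.001]
wrist_force: [-0.1, -0.3, 0.7]
opening: 0.71
t 1.27 p [ 0.5299 -0.1935  0.2357] q [-2.000e-04  9.779e-01  2.090e-01 -6.000e-04] F [-0.1 -0.3  0.7] op 0.71
[-9.50000242e-05  6.28841848e-02  1.05687376e+01]
```

```bash
python3 -m handwheel '[{"grip":6,"linear":[0,0.05,2],"rotation":[0,0,0]},{"grip":6,"linear":[0,0.05,4],"rotation":[0,0,0]},{"grip":6,"linear":[0,0.05,6],"rotation":[0,0,0]},{"grip":6,"linear":[0,0.05,8],"rotation":[0,0,0]},{"grip":6,"linear":[0,0.05,9.5],"rotation":[0,0,0]},{"grip":6,"linear":[0,0.05,10.3],"rotation":[0,0,0]},{"grip":6,"linear":[0,0.05,10.3],"rotation":[0,0,0]},{"grip":6,"linear":[0,0.05,10.3],"rotation":[0,0,0]}]'
python3 - <<'E'
from h import *
state()
for n,b in(("top",(200,140,290,230)),("side",(200,120,300,220))):
    crop(cams.camera(n),*b,5,f"a1{n}.png")
a=cv2.imread("pics/a1top.png");b=cv2.imread("pics/a1side.png");a=cv2.resize(a,(380,380));b=cv2.resize(b,(380,380));cv2.imwrite("pics/a1.png",np.hstack([a,b]))
E
```

```text
time_s: 1.93
eef_pos: [0.5296, -0.1956, 0.1334]
eef_rot: [-0.0, 0.978, 0.207, -0.0]
wrist_force: [0.5, 0.6, 0.8]
opening: 0.701
t 1.93 p [ 0.5296 -0.1956  0.1334] q [-1.000e-04  9.783e-01  2.073e-01 -2.000e-04] F [0.5 0.6 0.8] op 0.701
```

View pics/a1.png

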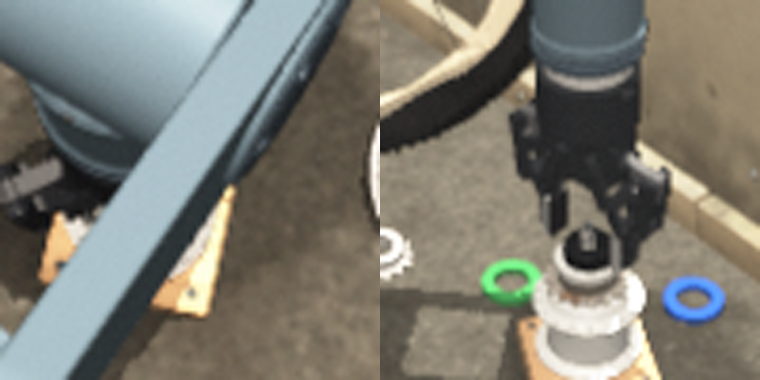

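Jaws straddle the cap in the side view (about (588,250) in the composite) and clear the spacer. Closing.

```bash
python3 -m handwheel '[{"grip":5,"linear":[0,0,0],"rotation":[0,0,0]},{"grip":4.3,"linear":[0,0,0],"rotation":[0,0,0]},{"grip":3,"linear":[0,0,0],"rotation":[0,0,0]},{"grip":3,"linear":[0,0,0],"rotation":[0,0,0]},{"grip":3,"linear":[0,0,0],"rotation":[0,0,0]},{"grip":3,"linear":[0,0,0],"rotation":[0,0,0]},{"grip":3,"linear":[0,0,0],"rotation":[0,0,0]}]'
python3 - <<'E'
from h import *
state()
crop(cams.camera("side"),210,130,300,210,7,"a2.png")
E
```

```text
time_s: 2.62
eef_pos: [0.5307, -0.1952, 0.1347]
eef_rot: [0.001, 0.978, 0.208, 0.001]
wrist_force: [-1.0, 0.3, 5.6]
opening: 0.435
t 2.62 p [ 0.5307 -0.1952  0.1347] q [8.000e-04 9.781e-01 2.080e-01 7.000e-04] F [-1.   0.3  5.6] op 0.435
```

View pics/a2.png

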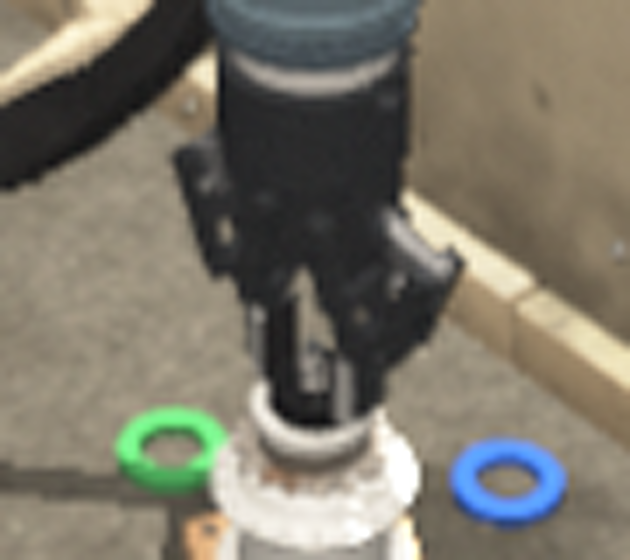

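```bash
python3 -m handwheel '[{"grip":3,"linear":[0,0,-0.5],"rotation":[0,0,0]},{"grip":3,"linear":[0,0,-1.5],"rotation":[0,0,0]},{"grip":3,"linear":[0,0,-3],"rotation":[0,0,0]},{"grip":3,"linear":[0,0,-5],"rotation":[0,0,0]},{"grip":3,"linear":[0,0,-7],"rotation":[0,0,0]},{"grip":3,"linear":[0,0,-9],"rotation":[0,0,0]},{"grip":3,"linear":[0,0,-10],"rotation":[0,0,0]},{"grip":3,"linear":[0,0,-10],"rotation":[0,0,0]}]'
python3 - <<'E'
from h import *
o=state();print(tool(np.array([.40,-.10,.235])-o['eef_pos']))
crop(cams.camera("side"),210,90,310,220,4.5,"a3.png")
E
```

```text
time_s: 3.33
eef_pos: [0.5315, -0.1956, 0.2368]
eef_rot: [0.002, 0.978, 0.208, 0.002]
wrist_force: [-0.0, -0.1, -0.2]
opening: 0.436
t 3.33 p [ 0.5315 -0.1956  0.2368] q [0.002  0.9781 0.208  0.0021] F [-0.  -0.1 -0.2] op 0.436
[ -8.12534776 -14.08910876   0.08928284]
```

View pics/a3.png

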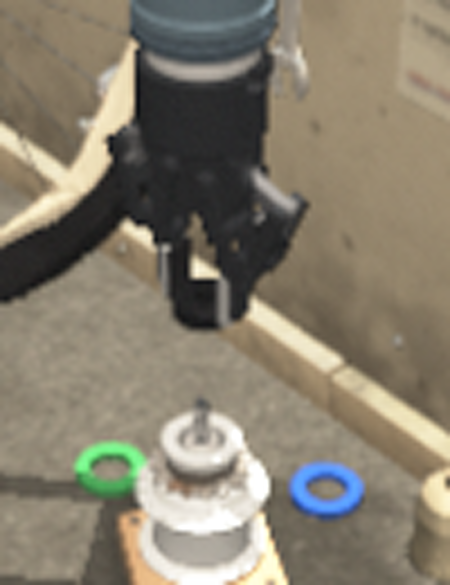

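Cap is in the jaws; spacer and axle stay behind. Laying it down at (0.40, -0.10).

```bash
python3 -m handwheel '[{"grip":3,"linear":[-1.5,-2.6,0],"rotation":[0,0,0]},{"grip":3,"linear":[-3.2,-5.5,0],"rotation":[0,0,0]},{"grip":3,"linear":[-4.9,-8.5,0],"rotation":[0,0,0]},{"grip":3,"linear":[-6.6,-11.5,0],"rotation":[0,0,0]},{"grip":3,"linear":[-8.1,-14.1,0],"rotation":[0,0,0]},{"grip":3,"linear":[-8.1,-14.1,4],"rotation":[0,0,0]},{"grip":3,"linear":[-8.1,-14.1,8],"rotation":[0,0,0]},{"grip":3,"linear":[-8.1,-14.1,12],"rotation":[0,0,0]},{"grip":3,"linear":[-8.1,-14.1,16],"rotation":[0,0,0]},{"grip":3,"linear":[-8.1,-14.1,18.5],"rotation":[0,0,0]},{"grip":3,"linear":[-8.1,-14.1,20],"rotation":[0,0,0]},{"grip":3,"linear":[-8.1,-14.1,20.5],"rotation":[0,0,0]}]'
python3 -m handwheel '[{"grip":3,"linear":[0,0,0.7],"rotation":[0,0,0]},{"grip":3,"linear":[0,0,1.4],"rotation":[0,0,0]},{"grip":3,"linear":[0,0,2.0],"rotation":[0,0,0]},{"grip":3,"linear":[0,0,2.4],"rotation":[0,0,0]},{"grip":3,"linear":[0,0,2.4],"rotation":[0,0,0]},{"grip":3,"linear":[0,0,2.4],"rotation":[0,0,0]}]'
```

```text
time_s: 4.38
eef_pos: [0.3952, -0.0969, 0.0245]
eef_rot: [-0.003, 0.978, 0.208, -0.003]
wrist_force: [0.1, -0.3, 0.1]
opening: 0.437
time_s: 4.88
eef_pos: [0.399, -0.0991, 0.0046]
eef_rot: [0.0, 0.978, 0.208, 0.0]
wrist_force: [-0.4, -0.9, -0.2]
opening: 0.437
```

```bash
python3 -m handwheel '[{"grip":3,"linear":[0,0,0.1],"rotation":[0,0,0]},{"grip":3,"linear":[0,0,0.1],"rotation":[0,0,0]},{"grip":3,"linear":[0,0,0.1],"rotation":[0,0,0]}]'
```

```text
time_s: 5.13
eef_pos: [0.3992, -0.0992, 0.0038]
eef_rot: [0.0, 0.978, 0.208, 0.0]
wrist_force: [-0.5, 0.2, 1.8]
opening: 0.431
```

```bash
python3 -m handwheel '[{"grip":4.2,"linear":[0,0,0],"rotation":[0,0,0]},{"grip":5,"linear":[0,0,0],"rotation":[0,0,0]},{"grip":6,"linear":[0,0,0],"rotation":[0,0,0]},{"grip":6,"linear":[0,0,0],"rotation":[0,0,0]},{"grip":6,"linear":[0,0,-3],"rotation":[0,0,0]},{"grip":6,"linear":[0,0,-6],"rotation":[0,0,0]},{"grip":6,"linear":[0,0,-10],"rotation":[0,0,0]},{"grip":6,"linear":[0,0,-14],"rotation":[0,0,0]},{"grip":6,"linear":[0,0,-18],"rotation":[0,0,0]},{"grip":6.5,"linear":[0,0,-21],"rotation":[0,0,0]},{"grip":6.5,"linear":[0,0,-22],"rotation":[0,0,0]},{"grip":6.5,"linear":[0,0,-22],"rotation":[0,0,0]}]'
python3 - <<'E'
from h import *
o=state();print(tool(np.array([.5305,-.1945,.22])-o['eef_pos']))
cv2.imwrite("pics/s4.png",cams.camera("side")[:,:,::-1]);cv2.imwrite("pics/t4.png",cams.camera("top")[:,:,::-1])
E
```

```text
time_s: 6.13
eef_pos: [0.4004, -0.0999, 0.2263]
eef_rot: [0.002, 0.978, 0.208, 0.002]
wrist_force: [0.4, 0.2, -0.2]
opening: 0.762
t 6.13 p [ 0.4004 -0.0999  0.2263] q [0.0022 0.9781 0.2079 0.0024] F [ 0.4  0.2 -0.2] op 0.762
[ 8.03473714 13.93191601  0.74038448]
```

View pics/s4.png

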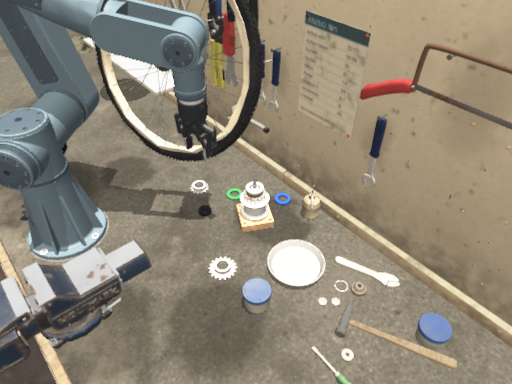

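View pics/t4.png

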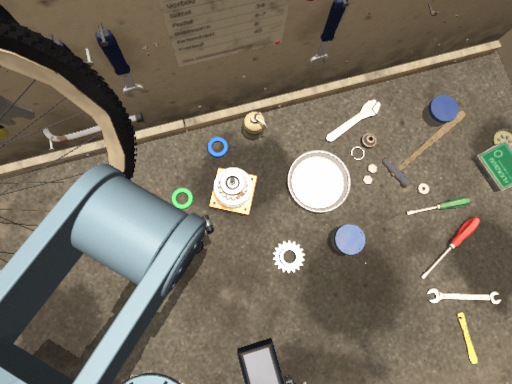

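Side view shows the cap flat on the bench at (205,211); hub is at (255,195) with spacer and axle bare. Next, the spacer.

```bash
python3 -m handwheel '[{"grip":6.5,"linear":[1.6,2.8,0],"rotation":[0,0,0]},{"grip":6.5,"linear":[3.3,5.7,0],"rotation":[0,0,0]},{"grip":6.5,"linear":[5,8.6,0],"rotation":[0,0,0]},{"grip":6.5,"linear":[6.5,11.4,0],"rotation":[0,0,0]},{"grip":6.5,"linear":[8,13.9,0],"rotation":[0,0,0]},{"grip":6.5,"linear":[8,13.9,0],"rotation":[0,0,0]},{"grip":6.5,"linear":[8,13.9,2],"rotation":[0,0,0]},{"grip":6.5,"linear":[8,13.9,4],"rotation":[0,0,0]},{"grip":6.5,"linear":[8,13.9,6],"rotation":[0,0,0]},{"grip":6.5,"linear":[8,13.9,7.5],"rotation":[0,0,0]},{"grip":6.5,"linear":[8,13.9,8],"rotation":[0,0,0]},{"grip":6.5,"linear":[8,13.9,8],"rotation":[0,0,0]}]'
python3 - <<'E'
from h import *
o=state();print(tool(np.array([.5305,-.1945,.117])-o['eef_pos']))
crop(cams.camera("side"),210,120,310,220,5,"a5.png")
E
```

```text
time_s: 7.23
eef_pos: [0.5259, -0.1918, 0.1396]
eef_rot: [-0.002, 0.978, 0.208, -0.003]
wrist_force: [0.2, 0.5, 0.0]
opening: 0.764
t 7.23 p [ 0.5259 -0.1918  0.1396] q [-0.0025  0.9782  0.2079 -0.0025] F [0.2 0.5 0. ] op 0.764
[0.32409448 0.44487466 2.26044459]
```

View pics/a5.png

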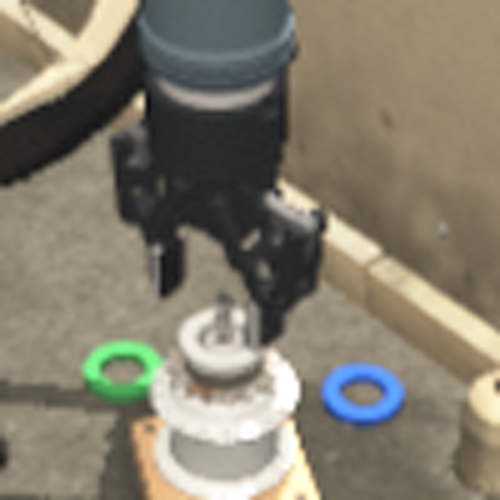

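```bash
python3 -m handwheel '[{"grip":6.5,"linear":[0,0,0],"rotation":[0,0,0]},{"grip":6.5,"linear":[0,0,0],"rotation":[0,0,0]},{"grip":6.5,"linear":[0,0,0],"rotation":[0,0,0]},{"grip":6.5,"linear":[0,0,0],"rotation":[0,0,0]}]'
python3 - <<'E'
from h import *
o=state();print(tool(np.array([.5305,-.1945,.117])-o['eef_pos']))
crop(cams.camera("side"),210,120,310,220,5,"a6.png")
E
```

```text
time_s: 7.62
eef_pos: [0.5288, -0.1937, 0.1442]
eef_rot: [0.001, 0.978, 0.208, 0.001]
wrist_force: [-0.1, -0.9, 0.6]
opening: 0.765
t 7.62 p [ 0.5288 -0.1937  0.1442] q [6.000e-04 9.782e-01 2.079e-01 6.000e-04] F [-0.1 -0.9  0.6] op 0.765
[0.1183869  0.14078951 2.7242421 ]
```

View pics/a6.png

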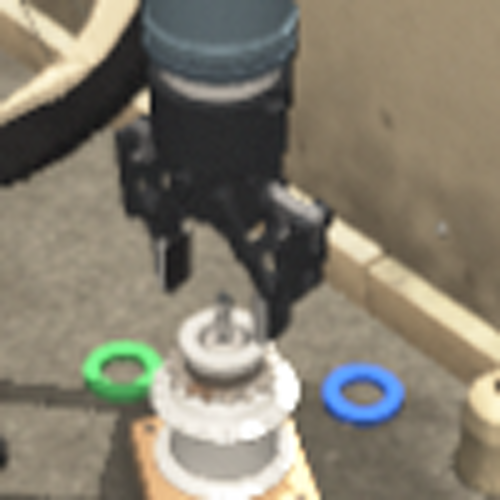

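```bash
python3 -m handwheel '[{"grip":6.5,"linear":[0.1,0.1,0.5],"rotation":[0,0,0]},{"grip":6.5,"linear":[0.1,0.1,1],"rotation":[0,0,0]},{"grip":6.5,"linear":[0.1,0.1,1.5],"rotation":[0,0,0]},{"grip":6.5,"linear":[0.1,0.1,2],"rotation":[0,0,0]},{"grip":6.5,"linear":[0.1,0.1,2.4],"rotation":[0,0,0]},{"grip":6.5,"linear":[0.1,0.1,2.7],"rotation":[0,0,0]},{"grip":6.5,"linear":[0.1,0.1,2.7],"rotation":[0,0,0]},{"grip":6.5,"linear":[0.1,0.1,2.7],"rotation":[0,0,0]},{"grip":6.5,"linear":[0.1,0.1,2.7],"rotation":[0,0,0]}]'
python3 - <<'E'
from h import *
crop(cams.camera("side"),210,120,310,220,5,"a7.png")
E
```

```text
time_s: 8.42
eef_pos: [0.5298, -0.194, 0.1165]
eef_rot: [0.0, 0.978, 0.208, 0.0]
wrist_force: [-0.1, 0.2, 0.5]
opening: 0.761
```

View pics/a7.png

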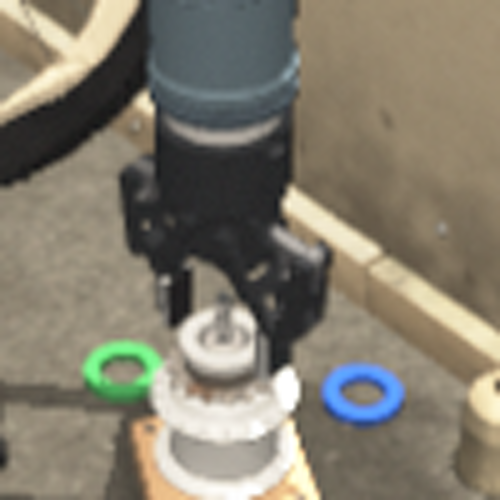

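Jaws are either side of the spacer, with the tips just above the old sprocket's plate. Closing.

```bash
python3 -m handwheel '[{"grip":5.8,"linear":[0,0,0],"rotation":[0,0,0]},{"grip":5.4,"linear":[0,0,0],"rotation":[0,0,0]},{"grip":4.2,"linear":[0,0,0],"rotation":[0,0,0]},{"grip":4.2,"linear":[0,0,0],"rotation":[0,0,0]},{"grip":4.2,"linear":[0,0,0],"rotation":[0,0,0]},{"grip":4.2,"linear":[0,0,0],"rotation":[0,0,0]}]'
python3 -m handwheel '[{"grip":4.2,"linear":[0,0,-0.5],"rotation":[0,0,0]},{"grip":4.2,"linear":[0,0,-1.2],"rotation":[0,0,0]},{"grip":4.2,"linear":[0,0,-2.2],"rotation":[0,0,0]},{"grip":4.2,"linear":[0,0,-3.5],"rotation":[0,0,0]},{"grip":4.2,"linear":[0,0,-5.5],"rotation":[0,0,0]},{"grip":4.2,"linear":[0,0,-7.5],"rotation":[0,0,0]},{"grip":4.2,"linear":[0,0,-9.5],"rotation":[0,0,0]},{"grip":4.2,"linear":[0,0,-11],"rotation":[0,0,0]},{"grip":4.2,"linear":[0,0,-11],"rotation":[0,0,0]},{"grip":4.2,"linear":[0,0,-11],"rotation":[0,0,0]}]'
python3 - <<'E'
from h import *
o=state();print(tool(np.array([.41,-.20,.226])-o['eef_pos']))
crop(cams.camera("side"),210,90,310,220,4.5,"a8.png")
E
```

```text
time_s: 8.97
eef_pos: [0.5301, -0.1941, 0.1172]
eef_rot: [0.0, 0.978, 0.208, 0.0]
wrist_force: [-1.1, 1.9, 5.6]
opening: 0.573
time_s: 9.8
eef_pos: [0.5302, -0.1942, 0.2275]
eef_rot: [0.001, 0.978, 0.208, 0.001]
wrist_force: [0.1, -0.1, -1.7]
opening: 0.577
t 9.8 p [ 0.5302 -0.1942  0.2275] q [9.000e-04 9.782e-01 2.079e-01 1.000e-03] F [ 0.1 -0.1 -1.7] op 0.577
[-11.21343967  -4.35742758   0.12852632]
```

View pics/a8.png

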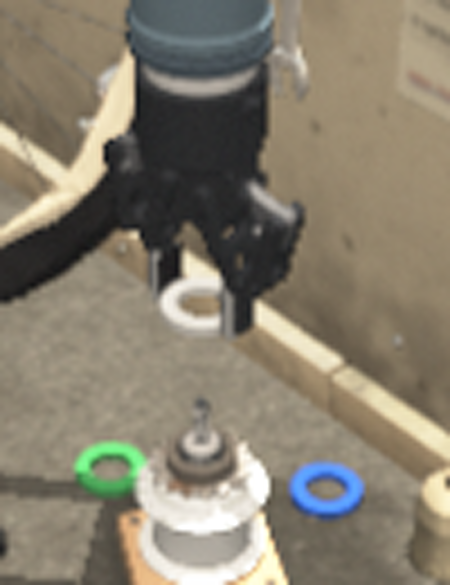

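Spacer is held level; the brown old sprocket remains on the hub. Laying the spacer at (0.41, -0.20).

```bash
python3 -m handwheel '[{"grip":4.2,"linear":[-1.5,-0.5,0],"rotation":[0,0,0]},{"grip":4.2,"linear":[-4,-1.5,0],"rotation":[0,0,0]},{"grip":4.2,"linear":[-7,-2.7,0],"rotation":[0,0,0]},{"grip":4.2,"linear":[-9.5,-3.7,0],"rotation":[0,0,0]},{"grip":4.2,"linear":[-11.2,-4.4,0],"rotation":[0,0,0]},{"grip":4.2,"linear":[-11.2,-4.4,3],"rotation":[0,0,0]},{"grip":4.2,"linear":[-11.2,-4.4,7],"rotation":[0,0,0]},{"grip":4.2,"linear":[-11.2,-4.4,11],"rotation":[0,0,0]},{"grip":4.2,"linear":[-11.2,-4.4,15],"rotation":[0,0,0]},{"grip":4.2,"linear":[-11.2,-4.4,18],"rotation":[0,0,0]},{"grip":4.2,"linear":[-11.2,-4.4,20],"rotation":[0,0,0]},{"grip":4.2,"linear":[-11.2,-4.4,20.5],"rotation":[0,0,0]}]'
python3 -m handwheel '[{"grip":4.2,"linear":[0,0,0.6],"rotation":[0,0,0]},{"grip":4.2,"linear":[0,0,1.2],"rotation":[0,0,0]},{"grip":4.2,"linear":[0,0,1.7],"rotation":[0,0,0]},{"grip":4.2,"linear":[0,0,2.0],"rotation":[0,0,0]},{"grip":4.2,"linear":[0,0,2.0],"rotation":[0,0,0]},{"grip":4.2,"linear":[0,0,2.0],"rotation":[0,0,0]}]'
python3 -m handwheel '[{"grip":4.2,"linear":[0,0,0.1],"rotation":[0,0,0]},{"grip":4.2,"linear":[0,0,0.1],"rotation":[0,0,0]}]'
```

```text
time_s: 10.85
eef_pos: [0.4057, -0.1962, 0.0166]
eef_rot: [-0.004, 0.978, 0.208, -0.003]
wrist_force: [-1.0, 0.4, -0.5]
opening: 0.57
time_s: 11.35
eef_pos: [0.4099, -0.1995, 0.0019]
eef_rot: [0.0, 0.978, 0.208, 0.0]
wrist_force: [-0.2, 0.6, 0.1]
opening: 0.576
time_s: 11.52
eef_pos: [0.4097, -0.1995, 0.0007]
eef_rot: [0.0, 0.978, 0.208, 0.0]
wrist_force: [-0.2, 0.5, -0.0]
opening: 0.574
```

```bash
python3 -m handwheel '[{"grip":4.2,"linear":[0,0,0.1],"rotation":[0,0,0]},{"grip":4.2,"linear":[0,0,0.2],"rotation":[0,0,0]},{"grip":4.2,"linear":[0,0,0.2],"rotation":[0,0,0]}]'
```

```text
time_s: 11.77
eef_pos: [0.4094, -0.1992, -0.0018]
eef_rot: [-0.0, 0.978, 0.208, -0.0]
wrist_force: [0.2, 0.3, -0.9]
opening: 0.573
```

```bash
python3 -m handwheel '[{"grip":4.2,"linear":[0,0,0.05],"rotation":[0,0,0]},{"grip":5.5,"linear":[0,0,0],"rotation":[0,0,0]},{"grip":6,"linear":[0,0,0],"rotation":[0,0,0]},{"grip":6.3,"linear":[0,0,0],"rotation":[0,0,0]},{"grip":6.3,"linear":[0,0,-2],"rotation":[0,0,0]},{"grip":6.3,"linear":[0,0,-5],"rotation":[0,0,0]},{"grip":6.3,"linear":[0,0,-9],"rotation":[0,0,0]},{"grip":6.3,"linear":[0,0,-13],"rotation":[0,0,0]},{"grip":6.3,"linear":[0,0,-17],"rotation":[0,0,0]},{"grip":6.3,"linear":[0,0,-20],"rotation":[0,0,0]},{"grip":6.3,"linear":[0,0,-22],"rotation":[0,0,0]},{"grip":6.3,"linear":[0,0,-22],"rotation":[0,0,0]}]'
python3 - <<'E'
from h import *
o=state();print(tool(np.array([.5305,-.1943,.22])-o['eef_pos']),o['q'][5])
cv2.imwrite("pics/s9.png",cams.camera("side")[:,:,::-1]);im=cams.camera("top");cv2.imwrite("pics/t9.png",im[:,:,::-1])
E
```

```text
time_s: 12.77
eef_pos: [0.4117, -0.2011, 0.2237]
eef_rot: [0.004, 0.978, 0.208, 0.003]
wrist_force: [0.7, -0.7, -0.2]
opening: 0.735
t 12.77 p [ 0.4117 -0.2011  0.2237] q [0.0039 0.9781 0.208  0.0029] F [ 0.7 -0.7 -0.2] op 0.735
[11.12602434  4.20559095  0.44902484] 0.43739496549361595
```

View pics/s9.png

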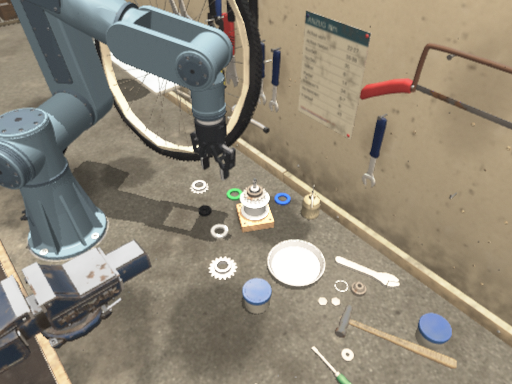

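View pics/t9.png

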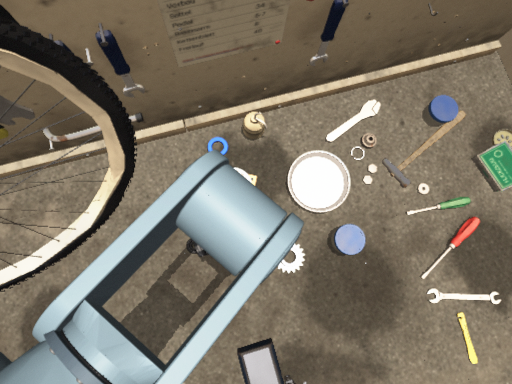

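Spacer lies flat at (220,232) in the side view, with the cap still at (205,211). Step 1 is met. Now the old sprocket.

```bash
python3 -m handwheel '[{"grip":6.3,"linear":[2,0.8,0],"rotation":[0,0,0]},{"grip":6.3,"linear":[5,1.9,0],"rotation":[0,0,0]},{"grip":6.3,"linear":[8,3,0],"rotation":[0,0,0]},{"grip":6.3,"linear":[10,3.8,0],"rotation":[0,0,0]},{"grip":6.3,"linear":[11.2,4.2,0],"rotation":[0,0,0]},{"grip":6.3,"linear":[11.2,4.2,2],"rotation":[0,0,0]},{"grip":6.3,"linear":[11.2,4.2,4],"rotation":[0,0,0]},{"grip":6.3,"linear":[11.2,4.2,6],"rotation":[0,0,0]},{"grip":6.3,"linear":[11.2,4.2,7.5],"rotation":[0,0,0]},{"grip":6.3,"linear":[11.2,4.2,8.2],"rotation":[0,0,0]},{"grip":6.3,"linear":[11.2,4.2,8.2],"rotation":[0,0,0]},{"grip":6.3,"linear":[11.2,4.2,8.2],"rotation":[0,0,0]}]'
python3 -m handwheel '[{"grip":6.3,"linear":[0,0,0],"rotation":[0,0,0]},{"grip":6.3,"linear":[0,0,0],"rotation":[0,0,0]},{"grip":6.3,"linear":[0,0,0],"rotation":[0,0,0]}]'
python3 - <<'E'
from h import *
o=state();print(tool(np.array([.5305,-.1943,.1108])-o['eef_pos']),o['q'][5])
E
```

```text
time_s: 13.87
eef_pos: [0.5282, -0.1917, 0.1353]
eef_rot: [-0.001, 0.978, 0.208, -0.001]
wrist_force: [0.9, -0.9, 0.5]
opening: 0.736
time_s: 14.12
eef_pos: [0.5294, -0.1924, 0.1374]
eef_rot: [0.001, 0.978, 0.208, 0.001]
wrist_force: [0.1, 0.7, 0.4]
opening: 0.739
t 14.12 p [ 0.5294 -0.1924  0.1374] q [7.000e-04 9.782e-01 2.079e-01 7.000e-04] F [0.1 0.7 0.4] op 0.739
[0.02074149 0.2096186  2.65987047] 0.5926722225686297
```

```bash
python3 -m handwheel '[{"grip":6.3,"linear":[0,0.2,0.5],"rotation":[0,0,0]},{"grip":6.3,"linear":[0,0.2,1],"rotation":[0,0,0]},{"grip":6.3,"linear":[0,0.2,1.5],"rotation":[0,0,0]},{"grip":6.3,"linear":[0,0.2,2],"rotation":[0,0,0]},{"grip":6.3,"linear":[0,0.2,2.3],"rotation":[0,0,0]},{"grip":6.3,"linear":[0,0.2,2.6],"rotation":[0,0,0]},{"grip":6.3,"linear":[0,0.2,2.6],"rotation":[0,0,0]},{"grip":6.3,"linear":[0,0.2,2.6],"rotation":[0,0,0]},{"grip":6.3,"linear":[0,0.2,2.6],"rotation":[0,0,0]}]'
python3 -m handwheel '[{"grip":5.4,"linear":[0,0,0],"rotation":[0,0,0]},{"grip":4.9,"linear":[0,0,0],"rotation":[0,0,0]},{"grip":3.5,"linear":[0,0,0],"rotation":[0,0,0]},{"grip":3.5,"linear":[0,0,0],"rotation":[0,0,0]},{"grip":3.5,"linear":[0,0,0],"rotation":[0,0,0]},{"grip":3.5,"linear":[0,0,0],"rotation":[0,0,0]}]'
python3 - <<'E'
from h import *
crop(cams.camera("side"),210,120,310,220,5,"a10.png")
E
```

```text
time_s: 14.87
eef_pos: [0.5298, -0.1939, 0.1104]
eef_rot: [0.0, 0.978, 0.208, 0.0]
wrist_force: [0.3, 0.5, -0.1]
opening: 0.74
time_s: 15.37
eef_pos: [0.53, -0.1941, 0.1111]
eef_rot: [0.0, 0.978, 0.208, 0.0]
wrist_force: [-1.5, -0.0, 5.5]
opening: 0.517
```

View pics/a10.png

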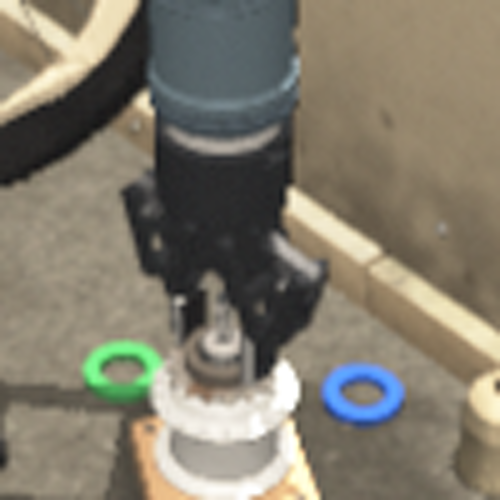

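```bash
python3 -m handwheel '[{"grip":3.5,"linear":[0,0,-0.4],"rotation":[0,0,0]},{"grip":3.5,"linear":[0,0,-1],"rotation":[0,0,0]},{"grip":3.5,"linear":[0,0,-2],"rotation":[0,0,0]},{"grip":3.5,"linear":[0,0,-3.2],"rotation":[0,0,0]},{"grip":3.5,"linear":[0,0,-5],"rotation":[0,0,0]},{"grip":3.5,"linear":[0,0,-7],"rotation":[0,0,0]},{"grip":3.5,"linear":[0,0,-9],"rotation":[0,0,0]},{"grip":3.5,"linear":[0,0,-10.5],"rotation":[0,0,0]},{"grip":3.5,"linear":[0,0,-11],"rotation":[0,0,0]},{"grip":3.5,"linear":[0,0,-11],"rotation":[0,0,0]},{"grip":3.5,"linear":[0,0,-11],"rotation":[0,0,0]}]'
python3 - <<'E'
from h import *
o=state();print(tool(np.array([.5545,-.4105,.22])-o['eef_pos']),o['q'][5])
crop(cams.camera("side"),210,90,310,220,4.5,"a11.png")
E
```

```text
time_s: 16.33
eef_pos: [0.5295, -0.1938, 0.2203]
eef_rot: [0.0, 0.978, 0.208, 0.0]
wrist_force: [-0.6, 0.1, -1.4]
opening: 0.523
t 16.33 p [ 0.5295 -0.1938  0.2203] q [0.     0.9782 0.2079 0.    ] F [-0.6  0.1 -1.4] op 0.523
[-6.52622613 20.8164883   0.02906768] 0.5907002301241913
```

View pics/a11.png

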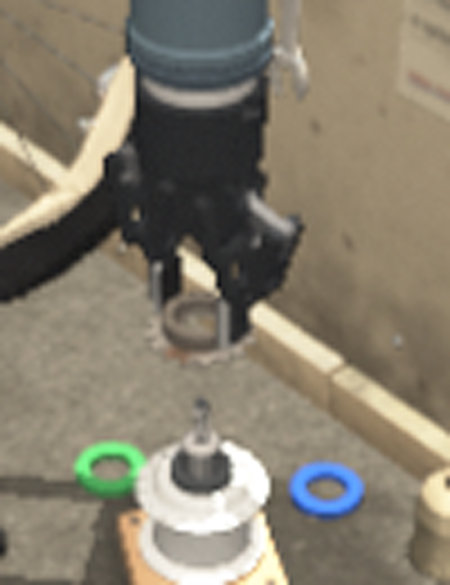

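Old sprocket is level in the jaws and the driver is bare. To the dish.

```bash
python3 -m handwheel '[{"grip":3.5,"linear":[-0.6,2,0],"rotation":[0,0,0]},{"grip":3.5,"linear":[-1.6,5,0],"rotation":[0,0,0]},{"grip":3.5,"linear":[-2.6,8.4,0],"rotation":[0,0,0]},{"grip":3.5,"linear":[-3.7,11.8,0],"rotation":[0,0,0]},{"grip":3.5,"linear":[-4.8,15.2,0],"rotation":[0,0,0]},{"grip":3.5,"linear":[-5.9,18.5,0],"rotation":[0,0,0]},{"grip":3.5,"linear":[-6.5,20.8,0],"rotation":[0,0,0]},{"grip":3.5,"linear":[-6.5,20.8,3],"rotation":[0,0,0]},{"grip":3.5,"linear":[-6.5,20.8,7],"rotation":[0,0,0]},{"grip":3.5,"linear":[-6.5,20.8,11],"rotation":[0,0,0]},{"grip":3.5,"linear":[-6.5,20.8,15],"rotation":[0,0,0]},{"grip":3.5,"linear":[-6.5,20.8,17],"rotation":[0,0,0]}]'
python3 -m handwheel '[{"grip":3.5,"linear":[0,0,1],"rotation":[0,0,0]},{"grip":3.5,"linear":[0,0,2],"rotation":[0,0,0]},{"grip":3.5,"linear":[0,0,2.8],"rotation":[0,0,0]},{"grip":3.5,"linear":[0,0,3.4],"rotation":[0,0,0]},{"grip":3.5,"linear":[0,0,3.8],"rotation":[0,0,0]},{"grip":3.5,"linear":[0,0,4.1],"rotation":[0,0,0]},{"grip":3.5,"linear":[0,0,4.1],"rotation":[0,0,0]},{"grip":3.5,"linear":[0,0,4.1],"rotation":[0,0,0]}]'
```

```text
time_s: 17.38
eef_pos: [0.5512, -0.4069, 0.0422]
eef_rot: [-0.005, 0.978, 0.208, -0.003]
wrist_force: [-0.1, 1.2, -1.7]
opening: 0.521
time_s: 18.05
eef_pos: [0.5552, -0.4107, 0.0101]
eef_rot: [0.0, 0.978, 0.208, 0.0]
wrist_force: [0.1, 1.1, -0.8]
opening: 0.517
```

```bash
python3 -m handwheel '[{"grip":3.5,"linear":[0,0,0.1],"rotation":[0,0,0]},{"grip":3.5,"linear":[0,0,0.2],"rotation":[0,0,0]},{"grip":3.5,"linear":[0,0,0.3],"rotation":[0,0,0]},{"grip":3.5,"linear":[0,0,0.3],"rotation":[0,0,0]}]'
```

```text
time_s: 18.38
eef_pos: [0.5551, -0.4106, 0.0072]
eef_rot: [0.0, 0.978, 0.208, 0.0]
wrist_force: [-1.3, 0.4, 3.4]
opening: 0.515
```

Light contact (3.4 N) at the expected height. Release and rise.

```bash
python3 -m handwheel '[{"grip":4.6,"linear":[0,0,0],"rotation":[0,0,0]},{"grip":5.3,"linear":[0,0,0],"rotation":[0,0,0]},{"grip":6,"linear":[0,0,0],"rotation":[0,0,0]},{"grip":6,"linear":[0,0,0],"rotation":[0,0,0]},{"grip":6,"linear":[0,0,-1.5],"rotation":[0,0,0]},{"grip":6,"linear":[0,0,-4],"rotation":[0,0,0]},{"grip":6,"linear":[0,0,-7],"rotation":[0,0,0]},{"grip":6,"linear":[0,0,-11],"rotation":[0,0,0]},{"grip":6,"linear":[0,0,-15],"rotation":[0,0,0]},{"grip":6,"linear":[0,0,-17],"rotation":[0,0,0]},{"grip":6,"linear":[0,0,-17],"rotation":[0,0,0]},{"grip":6,"linear":[0,0,-17],"rotation":[0,0,0]}]'
python3 - <<'E'
from h import *
o=state();print(tool(np.array([.3700,-.3287,.18])-o['eef_pos']),o['q'][5])
cv2.imwrite("pics/s12.png",cams.camera("side")[:,:,::-1])
E
```

```text
time_s: 19.38
eef_pos: [0.5558, -0.4113, 0.1798]
eef_rot: [0.002, 0.978, 0.208, 0.001]
wrist_force: [0.1, -0.0, -0.4]
opening: 0.701
t 19.38 p [ 0.5558 -0.4113  0.1798] q [0.0022 0.9781 0.2079 0.0014] F [ 0.1 -0.  -0.4] op 0.701
[-13.61717927 -15.09906554  -0.11844062] 0.34365403869018163
```

View pics/s12.png

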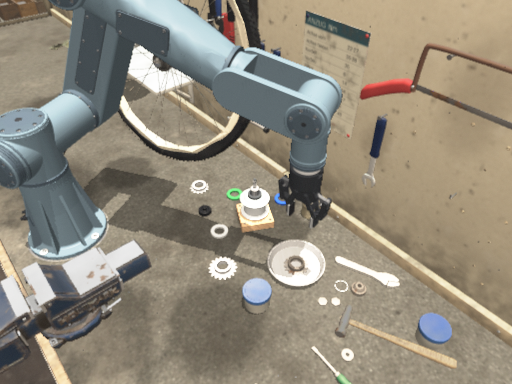

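Old sprocket lies flat mid-dish at (296,264). Candidates for the new one: side pixels (222,267), larger, and (200,186), smaller. Confirming in one crop.

```bash
python3 - <<'E'
from h import *
im=cv2.imread("pics/top0.png")
a=cv2.resize(im[214:260,124:170],(390,390),interpolation=cv2.INTER_CUBIC);b=cv2.resize(im[234:280,266:312],(390,390),interpolation=cv2.INTER_CUBIC)
cv2.imwrite("pics/two.png",np.hstack([a,b]))
E
```

```text
(no output)
```

View pics/two.png

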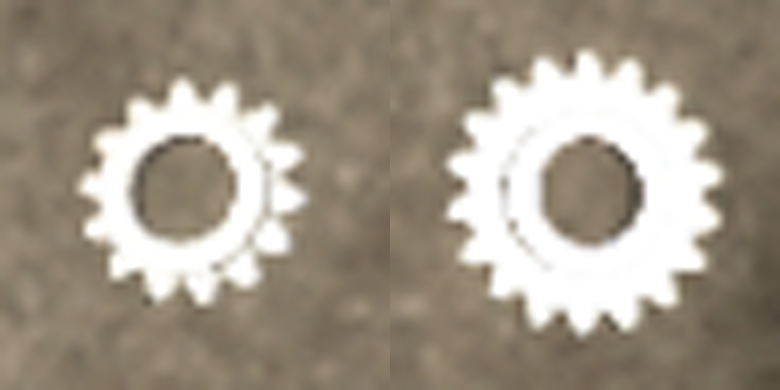

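Same scale: left shows 14 teeth, about 225 px; right shows 18 teeth, about 275 px. The right one, at world (0.370, -0.329), is the larger. Moving there.

```bash
python3 -m handwheel '[{"grip":6,"linear":[-1.4,-1.5,0],"rotation":[0,0,0]},{"grip":6,"linear":[-4,-4.4,0],"rotation":[0,0,0]},{"grip":6,"linear":[-6.6,-7.3,0],"rotation":[0,0,0]},{"grip":6,"linear":[-9.2,-10.2,0],"rotation":[0,0,0]},{"grip":6,"linear":[-11.8,-13.1,0],"rotation":[0,0,0]},{"grip":6,"linear":[-13.6,-15.1,0],"rotation":[0,0,0]},{"grip":6,"linear":[-13.6,-15.1,2],"rotation":[0,0,0]},{"grip":6,"linear":[-13.6,-15.1,5],"rotation":[0,0,0]},{"grip":6,"linear":[-13.6,-15.1,9],"rotation":[0,0,0]},{"grip":6,"linear":[-13.6,-15.1,12],"rotation":[0,0,0]},{"grip":6,"linear":[-13.6,-15.1,13.5],"rotation":[0,0,0]},{"grip":6,"linear":[-13.6,-15.1,13.5],"rotation":[0,0,0]}]'
python3 -m handwheel '[{"grip":6,"linear":[0,0,0],"rotation":[0,0,0]},{"grip":6,"linear":[0,0,0],"rotation":[0,0,0]},{"grip":6,"linear":[0,0,0],"rotation":[0,0,0]},{"grip":6,"linear":[0,0,0],"rotation":[0,0,0]}]'
python3 - <<'E'
from h import *
o=state();print(tool(np.array([.3700,-.3287,.0040])-o['eef_pos']),o['q'][5])
crop(cams.camera("side"),180,220,280,310,5.5,"a13.png")
E
```

```text
time_s: 20.43
eef_pos: [0.3661, -0.3234, 0.036]
eef_rot: [-0.005, 0.978, 0.208, -0.002]
wrist_force: [-0.7, 0.7, -0.2]
opening: 0.702
time_s: 20.77
eef_pos: [0.3699, -0.3286, 0.0426]
eef_rot: [0.001, 0.978, 0.208, 0.0]
wrist_force: [0.2, -0.2, -0.7]
opening: 0.702
t 20.77 p [ 0.3699 -0.3286  0.0426] q [1.200e-03 9.781e-01 2.079e-01 5.000e-04] F [ 0.2 -0.2 -0.7] op 0.702
[5.00897555e-03 2.80040358e-03 3.86500638e+00] 0.18509241290909975
```

View pics/a13.png

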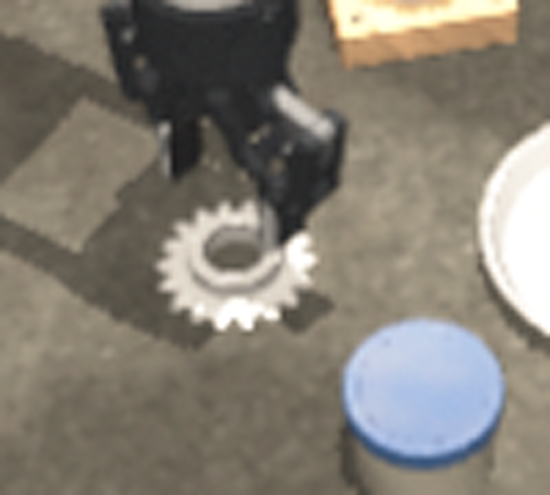

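Jaws are centred over the larger sprocket's collar at (235,250) in the crop. Going down and closing once to centre it, then I'll regrip at 90° to centre the other axis.

```bash
python3 -m handwheel '[{"grip":6,"linear":[0,0,0.7],"rotation":[0,0,0]},{"grip":6,"linear":[0,0,1.5],"rotation":[0,0,0]},{"grip":6,"linear":[0,0,2.3],"rotation":[0,0,0]},{"grip":6,"linear":[0,0,3],"rotation":[0,0,0]},{"grip":6,"linear":[0,0,3.5],"rotation":[0,0,0]},{"grip":6,"linear":[0,0,3.75],"rotation":[0,0,0]},{"grip":6,"linear":[0,0,3.75],"rotation":[0,0,0]},{"grip":6,"linear":[0,0,3.75],"rotation":[0,0,0]},{"grip":6,"linear":[0,0,3.75],"rotation":[0,0,0]}]'
python3 -m handwheel '[{"grip":5.4,"linear":[0,0,0],"rotation":[0,0,0]},{"grip":4.9,"linear":[0,0,0],"rotation":[0,0,0]},{"grip":4.4,"linear":[0,0,0],"rotation":[0,0,0]},{"grip":4.4,"linear":[0,0,0],"rotation":[0,0,0]},{"grip":4.4,"linear":[0,0,0],"rotation":[0,0,0]}]'
python3 -m handwheel '[{"grip":5,"linear":[0,0,0],"rotation":[0,0,0]},{"grip":5.6,"linear":[0,0,0],"rotation":[0,0,0]},{"grip":6.2,"linear":[0,0,0],"rotation":[0,0,0]},{"grip":6.2,"linear":[0,0,0],"rotation":[0,0,0]}]'
```

```text
time_s: 21.57
eef_pos: [0.3693, -0.3279, 0.004]
eef_rot: [0.0, 0.978, 0.208, 0.0]
wrist_force: [0.0, -0.5, 0.5]
opening: 0.698
time_s: 21.98
eef_pos: [0.3694, -0.328, 0.0045]
eef_rot: [0.0, 0.978, 0.208, 0.0]
wrist_force: [-0.7, 1.8, 5.1]
opening: 0.528
time_s: 22.32
eef_pos: [0.3691, -0.3277, 0.0038]
eef_rot: [-0.0, 0.978, 0.208, -0.0]
wrist_force: [-0.2, -0.1, -0.7]
opening: 0.726
```

```bash
python3 -m handwheel '[{"grip":6.2,"linear":[0,0,0],"rotation":[0,0,-5]},{"grip":6.2,"linear":[0,0,0],"rotation":[0,0,-12]},{"grip":6.2,"linear":[0,0,0],"rotation":[0,0,-19]},{"grip":6.2,"linear":[0,0,0],"rotation":[0,0,-26]},{"grip":6.2,"linear":[0,0,0],"rotation":[0,0,-33]},{"grip":6.2,"linear":[0,0,0],"rotation":[0,0,-40]},{"grip":6.2,"linear":[0,0,0],"rotation":[0,0,-47]},{"grip":6.2,"linear":[0,0,0],"rotation":[0,0,-54]},{"grip":6.2,"linear":[0,0,0],"rotation":[0,0,-61]},{"grip":6.2,"linear":[0,0,0],"rotation":[0,0,-68]},{"grip":6.2,"linear":[0,0,0],"rotation":[0,0,-75]},{"grip":6.2,"linear":[0,0,0],"rotation":[0,0,-80]}]'
python3 -m handwheel '[{"grip":6.2,"linear":[0,0,0],"rotation":[0,0,0]},{"grip":5.6,"linear":[0,0,0],"rotation":[0,0,0]},{"grip":5,"linear":[0,0,0],"rotation":[0,0,0]},{"grip":3.5,"linear":[0,0,0],"rotation":[0,0,0]},{"grip":3.5,"linear":[0,0,0],"rotation":[0,0,0]},{"grip":3.5,"linear":[0,0,0],"rotation":[0,0,0]},{"grip":3.5,"linear":[0,0,0],"rotation":[0,0,0]}]'
python3 - <<'E'
from h import *
o=state();print(o['q'][5])
E
```

```text
time_s: 23.32
eef_pos: [0.3691, -0.3276, 0.0037]
eef_rot: [-0.0, 0.613, 0.79, 0.0]
wrist_force: [0.1, -0.4, 0.4]
opening: 0.723
time_s: 23.9
eef_pos: [0.3692, -0.3277, 0.0043]
eef_rot: [-0.0, 0.616, 0.787, -0.0]
wrist_force: [-2.6, 1.3, 5.5]
opening: 0.515
t 23.9 p [ 0.3692 -0.3277  0.0043] q [-1.000e-04  6.164e-01  7.875e-01 -0.000e+00] F [-2.6  1.3  5.5] op 0.515
-1.2093795171316366
```

```bash
python3 -m handwheel '[{"grip":3.5,"linear":[0,0,-0.5],"rotation":[0,0,0]},{"grip":3.5,"linear":[0,0,-1.5],"rotation":[0,0,0]},{"grip":3.5,"linear":[0,0,-3],"rotation":[0,0,0]},{"grip":3.5,"linear":[0,0,-6],"rotation":[0,0,0]},{"grip":3.5,"linear":[0,0,-9.5],"rotation":[0,0,0]},{"grip":3.5,"linear":[0,0,-13],"rotation":[0,0,0]},{"grip":3.5,"linear":[0,0,-16.5],"rotation":[0,0,0]},{"grip":3.5,"linear":[0,0,-19.5],"rotation":[0,0,0]},{"grip":3.5,"linear":[0,0,-21],"rotation":[0,0,0]},{"grip":3.5,"linear":[0,0,-21],"rotation":[0,0,0]},{"grip":3.5,"linear":[0,0,-21],"rotation":[0,0,0]}]'
python3 - <<'E'
from h import *
o=state();print(tool(np.array([.5302,-.1943,.21])-o['eef_pos']),o['q'][5])
crop(cams.camera("side"),130,160,290,290,4.5,"a14.png")
E
```

```text
time_s: 24.82
eef_pos: [0.3694, -0.3279, 0.2146]
eef_rot: [0.001, 0.616, 0.788, -0.0]
wrist_force: [0.2, 0.7, -2.5]
opening: 0.515
t 24.82 p [ 0.3694 -0.3279  0.2146] q [ 1.100e-03  6.159e-01  7.879e-01 -3.000e-04] F [ 0.2  0.7 -2.5] op 0.515
[ 9.08335543 18.833991    0.46051423] -1.210739796769251
```

View pics/a14.png

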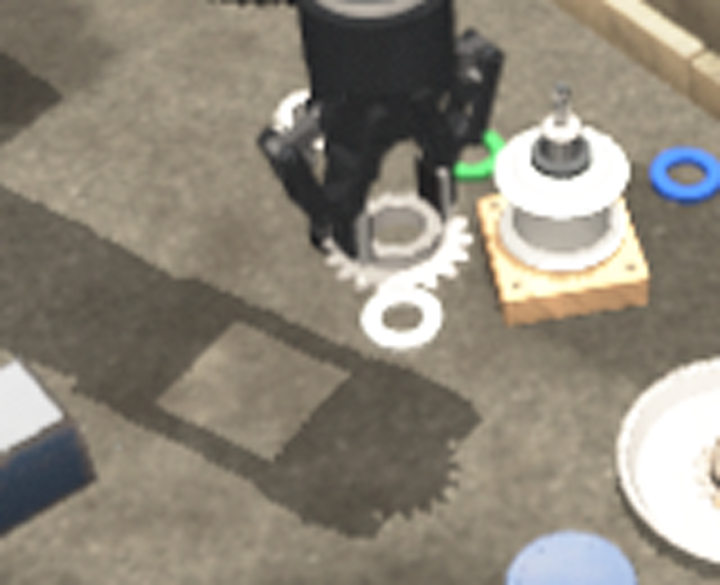

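Held level, collar up. Above the hub next.

```bash
python3 -m handwheel '[{"grip":3.5,"linear":[0.9,1.8,0],"rotation":[0,0,0]},{"grip":3.5,"linear":[2.1,4.4,0],"rotation":[0,0,0]},{"grip":3.5,"linear":[3.5,7.2,0],"rotation":[0,0,0]},{"grip":3.5,"linear":[4.9,10,0],"rotation":[0,0,0]},{"grip":3.5,"linear":[6.2,12.8,0],"rotation":[0,0,0]},{"grip":3.5,"linear":[7.5,15.6,0],"rotation":[0,0,0]},{"grip":3.5,"linear":[8.6,17.8,0],"rotation":[0,0,0]},{"grip":3.5,"linear":[9.1,18.8,0],"rotation":[0,0,0]},{"grip":3.5,"linear":[9.1,18.8,0],"rotation":[0,0,0]},{"grip":3.5,"linear":[9.1,18.8,0],"rotation":[0,0,0]},{"grip":3.5,"linear":[9.1,18.8,0],"rotation":[0,0,0]},{"grip":3.5,"linear":[9.1,18.8,0],"rotation":[0,0,0]}]'
python3 - <<'E'
from h import *
o=state();print(tool(np.array([.5302,-.1943,.14])-o['eef_pos']),o['q'][5])
crop(cams.camera("side"),200,100,310,230,4.5,"a15.png")
E
```

```text
time_s: 25.87
eef_pos: [0.5285, -0.1948, 0.2133]
eef_rot: [-0.001, 0.616, 0.788, -0.0]
wrist_force: [-0.8, -0.1, -1.9]
opening: 0.513
t 25.87 p [ 0.5285 -0.1948  0.2133] q [-5.000e-04  6.163e-01  7.875e-01 -2.000e-04] F [-0.8 -0.1 -1.9] op 0.513
[4.53783670e-03 1.81423728e-01 7.32550156e+00] -0.8062180978088753
```

View pics/a15.png

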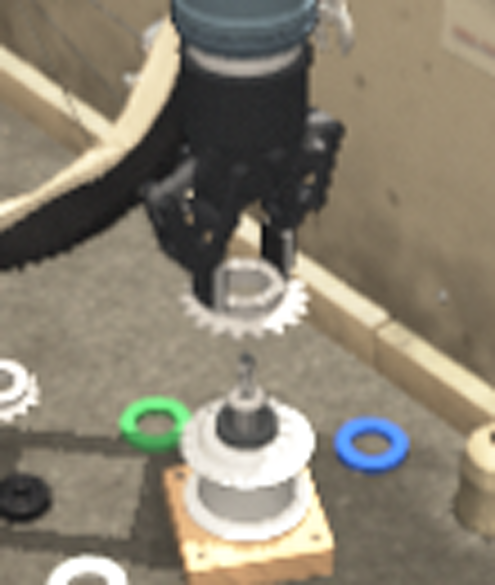

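```bash
python3 -m handwheel '[{"grip":3.5,"linear":[0,0.15,1],"rotation":[0,0,0]},{"grip":3.5,"linear":[0,0.15,2.5],"rotation":[0,0,0]},{"grip":3.5,"linear":[0,0.15,4],"rotation":[0,0,0]},{"grip":3.5,"linear":[0,0.15,5.5],"rotation":[0,0,0]},{"grip":3.5,"linear":[0,0.15,6.7],"rotation":[0,0,0]},{"grip":3.5,"linear":[0,0.15,7.3],"rotation":[0,0,0]},{"grip":3.5,"linear":[0,0.15,7.3],"rotation":[0,0,0]},{"grip":3.5,"linear":[0,0.15,7.3],"rotation":[0,0,0]},{"grip":3.5,"linear":[0,0.15,7.3],"rotation":[0,0,0]},{"grip":3.5,"linear":[0,0.15,7.3],"rotation":[0,0,0]}]'
python3 -c "
from h import *
o=state();print(tool(np.array([.5302,-.1943,.1123])-o['eef_pos']))"
```

```text
time_s: 26.75
eef_pos: [0.5317, -0.194, 0.1418]
eef_rot: [0.001, 0.616, 0.788, 0.0]
wrist_force: [-0.7, 0.1, -1.5]
opening: 0.52
t 26.75 p [ 0.5317 -0.194   0.1418] q [9.000e-04 6.157e-01 7.880e-01 1.000e-04] F [-0.7  0.1 -1.5] op 0.52
[ 0.01157192 -0.15637044  2.95353949]
```

```bash
python3 -m handwheel '[{"grip":3.5,"linear":[0,-0.1,0.3],"rotation":[0,0,0]},{"grip":3.5,"linear":[0,-0.1,0.6],"rotation":[0,0,0]},{"grip":3.5,"linear":[0,-0.1,0.9],"rotation":[0,0,0]},{"grip":3.5,"linear":[0,-0.1,1.2],"rotation":[0,0,0]},{"grip":3.5,"linear":[0,-0.1,1.2],"rotation":[0,0,0]},{"grip":3.5,"linear":[0,-0.1,1.5],"rotation":[0,0,0]},{"grip":3.5,"linear":[0,-0.1,1.8],"rotation":[0,0,0]},{"grip":3.5,"linear":[0,-0.1,1.8],"rotation":[0,0,0]}]'
```

```text
time_s: 27.42
eef_pos: [0.5297, -0.1936, 0.122]
eef_rot: [-0.001, 0.616, 0.788, -0.0]
wrist_force: [0.1, 0.9, -0.6]
opening: 0.514
```

Going onto the driver without resistance. The last 10 mm:

```bash
python3 -m handwheel '[{"grip":3.5,"linear":[0,0,0.3],"rotation":[0,0,0]},{"grip":3.5,"linear":[0,0,0.6],"rotation":[0,0,0]},{"grip":3.5,"linear":[0,0,0.9],"rotation":[0,0,0]},{"grip":3.5,"linear":[0,0,1.05],"rotation":[0,0,0]},{"grip":3.5,"linear":[0,0,1.05],"rotation":[0,0,0]},{"grip":3.5,"linear":[0,0,1.05],"rotation":[0,0,0]}]'
```

```text
time_s: 27.92
eef_pos: [0.53, -0.1938, 0.1124]
eef_rot: [-0.0, 0.616, 0.788, -0.0]
wrist_force: [-1.7, 1.4, 1.2]
opening: 0.515
```

At the predicted seat height (0.1124 against 0.1123), with light contact. Release and rise.

```bash
python3 -m handwheel '[{"grip":3.5,"linear":[0,0,0.05],"rotation":[0,0,0]},{"grip":4.8,"linear":[0,0,0.05],"rotation":[0,0,0]},{"grip":5.5,"linear":[0,0,0.05],"rotation":[0,0,0]},{"grip":6.2,"linear":[0,0,0],"rotation":[0,0,0]},{"grip":6.3,"linear":[0,0,0],"rotation":[0,0,0]},{"grip":6.3,"linear":[0,0,-2],"rotation":[0,0,0]},{"grip":6.3,"linear":[0,0,-5],"rotation":[0,0,0]},{"grip":6.3,"linear":[0,0,-8],"rotation":[0,0,0]},{"grip":6.3,"linear":[0,0,-10.5],"rotation":[0,0,0]},{"grip":6.3,"linear":[0,0,-11],"rotation":[0,0,0]},{"grip":6.3,"linear":[0,0,-11],"rotation":[0,0,0]},{"grip":6.3,"linear":[0,0,-11],"rotation":[0,0,0]}]'
python3 - <<'E'
from h import *
o=state();print(tool(np.array([.4096,-.1994,.22])-o['eef_pos']),o['q'][5])
im=cams.camera("side")
crop(im,190,100,310,250,4,"a16.png")
E
```

```text
time_s: 28.92
eef_pos: [0.5298, -0.1937, 0.2217]
eef_rot: [-0.0, 0.616, 0.788, -0.0]
wrist_force: [0.8, -0.1, -0.5]
opening: 0.739
t 28.92 p [ 0.5298 -0.1937  0.2217] q [-2.000e-04  6.157e-01  7.880e-01 -0.000e+00] F [ 0.8 -0.1 -0.5] op 0.739
[  2.35348585 -11.80537118   0.1761127 ] -0.8050508177941157
```

View pics/a16.png

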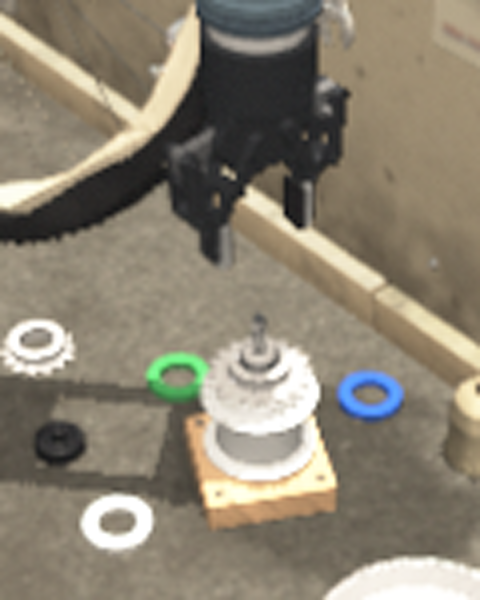

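Larger sprocket sits fully down on the hub, collar up. Spacer next, at (0.4095, -0.1993).

```bash
python3 -m handwheel '[{"grip":6.5,"linear":[0.4,-2,0],"rotation":[0,0,0]},{"grip":6.5,"linear":[1,-5,0],"rotation":[0,0,0]},{"grip":6.5,"linear":[1.7,-8.3,0],"rotation":[0,0,0]},{"grip":6.5,"linear":[2.2,-11,0],"rotation":[0,0,0]},{"grip":6.5,"linear":[2.35,-11.8,0],"rotation":[0,0,0]},{"grip":6.5,"linear":[2.35,-11.8,3],"rotation":[0,0,0]},{"grip":6.5,"linear":[2.35,-11.8,7],"rotation":[0,0,0]},{"grip":6.5,"linear":[2.35,-11.8,11],"rotation":[0,0,0]},{"grip":6.5,"linear":[2.35,-11.8,15],"rotation":[0,0,0]},{"grip":6.5,"linear":[2.35,-11.8,18],"rotation":[0,0,0]},{"grip":6.5,"linear":[2.35,-11.8,19],"rotation":[0,0,0]},{"grip":6.5,"linear":[2.35,-11.8,19],"rotation":[0,0,0]}]'
python3 -m handwheel '[{"grip":6.5,"linear":[0,0,0],"rotation":[0,0,0]},{"grip":6.5,"linear":[0,0,0],"rotation":[0,0,0]},{"grip":6.5,"linear":[0,0,0],"rotation":[0,0,0]},{"grip":6.5,"linear":[0,0,0],"rotation":[0,0,0]}]'
python3 - <<'E'
from h import *
o=state();print(tool(np.array([.4095,-.1993,-.001])-o['eef_pos']))
crop(cams.camera("side"),170,180,270,270,5.5,"a17.png")
E
```

```text
time_s: 29.97
eef_pos: [0.4075, -0.1974, 0.029]
eef_rot: [-0.004, 0.616, 0.788, 0.0]
wrist_force: [0.8, -0.2, 0.3]
opening: 0.765
time_s: 30.3
eef_pos: [0.4112, -0.2006, 0.034]
eef_rot: [0.002, 0.616, 0.788, -0.0]
wrist_force: [0.0, 0.1, 0.2]
opening: 0.76
t 30.3 p [ 0.4112 -0.2006  0.034 ] q [ 1.800e-03  6.156e-01  7.880e-01 -1.000e-04] F [0.  0.1 0.2] op 0.76
[ 0.17244704 -0.13979748  3.50295436]
```

View pics/a17.png

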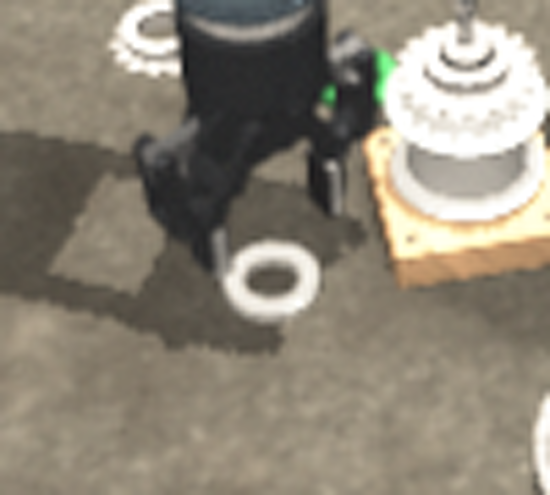

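```bash
python3 - <<'E'
from h import *
print(p2w("side",220,230.6,.008), w2p("side",[.4095,-.1993,.008]))
E
python3 -m handwheel '[{"grip":6.5,"linear":[0.1,-0.1,0.7],"rotation":[0,0,0]},{"grip":6.5,"linear":[0.1,-0.1,1.4],"rotation":[0,0,0]},{"grip":6.5,"linear":[0.1,-0.1,2],"rotation":[0,0,0]},{"grip":6.5,"linear":[0.1,-0.1,2.4],"rotation":[0,0,0]},{"grip":6.5,"linear":[0.1,-0.1,2.4],"rotation":[0,0,0]},{"grip":6.5,"linear":[0.1,-0.1,2.4],"rotation":[0,0,0]},{"grip":6.5,"linear":[0.1,-0.1,2.4],"rotation":[0,0,0]}]'
```

```text
[ 0.41163404 -0.20103533  0.008     ] [219.1275321  230.43812091]
time_s: 30.93
eef_pos: [0.4087, -0.1988, 0.0082]
eef_rot: [-0.0, 0.616, 0.788, 0.0]
wrist_force: [-1.4, 0.4, -0.2]
opening: 0.759
```

```bash
python3 -m handwheel '[{"grip":6.5,"linear":[-0.1,0.1,0.4],"rotation":[0,0,0]},{"grip":6.5,"linear":[-0.1,0.1,0.7],"rotation":[0,0,0]},{"grip":6.5,"linear":[-0.1,0.1,0.9],"rotation":[0,0,0]},{"grip":6.5,"linear":[-0.1,0.1,0.9],"rotation":[0,0,0]},{"grip":6.5,"linear":[-0.1,0.1,0.9],"rotation":[0,0,0]}]'
python3 -m handwheel '[{"grip":6,"linear":[0,0,0],"rotation":[0,0,0]},{"grip":5.5,"linear":[0,0,0],"rotation":[0,0,0]},{"grip":4.2,"linear":[0,0,0],"rotation":[0,0,0]},{"grip":4.2,"linear":[0,0,0],"rotation":[0,0,0]},{"grip":4.2,"linear":[0,0,0],"rotation":[0,0,0]},{"grip":4.2,"linear":[0,0,0],"rotation":[0,0,0]}]'
```

```text
time_s: 31.35
eef_pos: [0.4097, -0.1994, -0.0009]
eef_rot: [-0.0, 0.616, 0.788, 0.0]
wrist_force: [0.4, -0.7, 0.4]
opening: 0.757
time_s: 31.85
eef_pos: [0.41, -0.1996, 0.0001]
eef_rot: [-0.0, 0.616, 0.788, -0.0]
wrist_force: [-3.5, 2.2, 8.9]
opening: 0.566
```

```bash
python3 -m handwheel '[{"grip":4.2,"linear":[0,0,-0.5],"rotation":[0,0,0]},{"grip":4.2,"linear":[0,0,-1.5],"rotation":[0,0,0]},{"grip":4.2,"linear":[0,0,-3],"rotation":[0,0,0]},{"grip":4.2,"linear":[0,0,-6],"rotation":[0,0,0]},{"grip":4.2,"linear":[0,0,-9.5],"rotation":[0,0,0]},{"grip":4.2,"linear":[0,0,-13],"rotation":[0,0,0]},{"grip":4.2,"linear":[0,0,-16.5],"rotation":[0,0,0]},{"grip":4.2,"linear":[0,0,-19.5],"rotation":[0,0,0]},{"grip":4.2,"linear":[0,0,-21],"rotation":[0,0,0]},{"grip":4.2,"linear":[0,0,-21],"rotation":[0,0,0]},{"grip":4.2,"linear":[0,0,-21],"rotation":[0,0,0]}]'
python3 - <<'E'
from h import *
o=state();print(tool(np.array([.5300,-.1941,.21])-o['eef_pos']),o['q'][5])
crop(cams.camera("side"),160,130,300,260,4.3,"a18.png")
E
```

```text
time_s: 32.77
eef_pos: [0.4102, -0.1998, 0.2103]
eef_rot: [0.001, 0.616, 0.788, -0.0]
wrist_force: [0.4, -0.6, -0.7]
opening: 0.562
t 32.77 p [ 0.4102 -0.1998  0.2103] q [ 1.300e-03  6.157e-01  7.880e-01 -1.000e-04] F [ 0.4 -0.6 -0.7] op 0.562
[-2.34316526 11.7594387   0.05594282] -0.9587047490045215
```

View pics/a18.png

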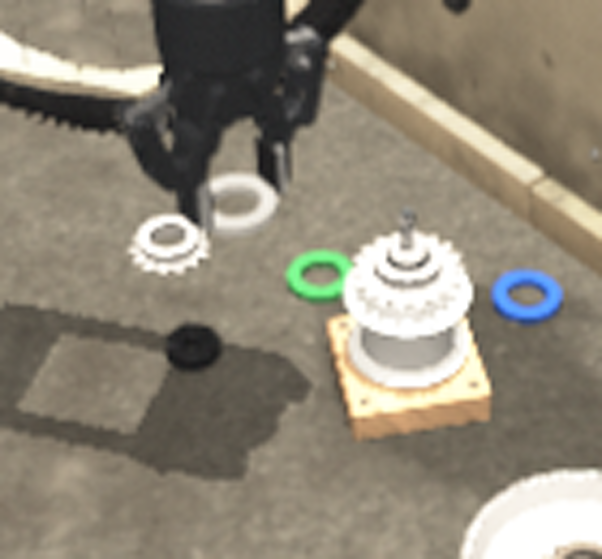

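```bash
python3 -m handwheel '[{"grip":4.2,"linear":[-0.3,1.5,0],"rotation":[0,0,0]},{"grip":4.2,"linear":[-0.8,4,0],"rotation":[0,0,0]},{"grip":4.2,"linear":[-1.4,7,0],"rotation":[0,0,0]},{"grip":4.2,"linear":[-2,10,0],"rotation":[0,0,0]},{"grip":4.2,"linear":[-2.3,11.5,0],"rotation":[0,0,0]},{"grip":4.2,"linear":[-2.35,11.8,0],"rotation":[0,0,0]},{"grip":4.2,"linear":[-2.35,11.8,2],"rotation":[0,0,0]},{"grip":4.2,"linear":[-2.35,11.8,4],"rotation":[0,0,0]},{"grip":4.2,"linear":[-2.35,11.8,5.5],"rotation":[0,0,0]},{"grip":4.2,"linear":[-2.35,11.8,6.3],"rotation":[0,0,0]},{"grip":4.2,"linear":[-2.35,11.8,6.3],"rotation":[0,0,0]},{"grip":4.2,"linear":[-2.35,11.8,6.3],"rotation":[0,0,0]}]'
python3 -m handwheel '[{"grip":4.2,"linear":[0,0,0],"rotation":[0,0,0]},{"grip":4.2,"linear":[0,0,0],"rotation":[0,0,0]},{"grip":4.2,"linear":[0,0,0],"rotation":[0,0,0]}]'
python3 - <<'E'
from h import *
o=state();print(tool(np.array([.5301,-.1941,.1235])-o['eef_pos']),o['q'][5])
crop(cams.camera("side"),210,120,300,220,5.5,"a19.png")
E
```

```text
time_s: 33.82
eef_pos: [0.5292, -0.1936, 0.1456]
eef_rot: [-0.001, 0.616, 0.788, -0.0]
wrist_force: [0.1, 0.1, -1.1]
opening: 0.566
time_s: 34.07
eef_pos: [0.5306, -0.1942, 0.1474]
eef_rot: [0.001, 0.616, 0.788, 0.0]
wrist_force: [0.4, -0.2, -0.4]
opening: 0.564
t 34.07 p [ 0.5306 -0.1942  0.1474] q [1.000e-03 6.157e-01 7.880e-01 1.000e-04] F [ 0.4 -0.2 -0.4] op 0.564
[ 0.02621351 -0.04876485  2.39145027] -0.805115015747147
```

View pics/a19.png

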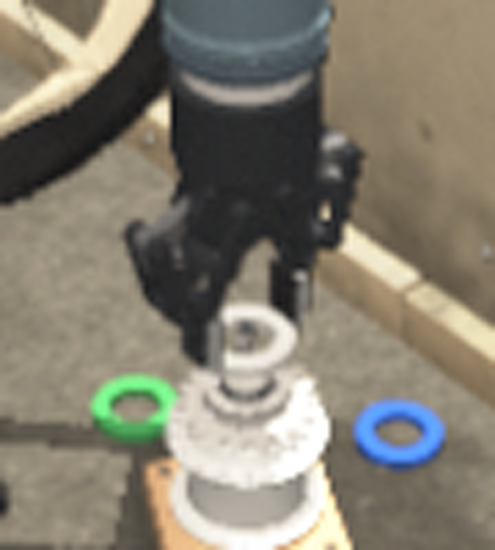

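```bash
python3 -m handwheel '[{"grip":4.2,"linear":[0,0,0.4],"rotation":[0,0,0]},{"grip":4.2,"linear":[0,0,0.8],"rotation":[0,0,0]},{"grip":4.2,"linear":[0,0,1.2],"rotation":[0,0,0]},{"grip":4.2,"linear":[0,0,1.6],"rotation":[0,0,0]},{"grip":4.2,"linear":[0,0,1.9],"rotation":[0,0,0]},{"grip":4.2,"linear":[0,0,2.1],"rotation":[0,0,0]},{"grip":4.2,"linear":[0,0,2.2],"rotation":[0,0,0]},{"grip":4.2,"linear":[0,0,2.2],"rotation":[0,0,0]}]'
python3 -m handwheel '[{"grip":4.2,"linear":[0,0,0.1],"rotation":[0,0,0]},{"grip":4.2,"linear":[0,0,0.15],"rotation":[0,0,0]},{"grip":4.2,"linear":[0,0,0.15],"rotation":[0,0,0]}]'
```

```text
time_s: 34.78
eef_pos: [0.5299, -0.1937, 0.1239]
eef_rot: [-0.0, 0.616, 0.788, -0.0]
wrist_force: [0.2, -0.1, -0.5]
opening: 0.564
time_s: 35.03
eef_pos: [0.5303, -0.1939, 0.1232]
eef_rot: [0.0, 0.616, 0.788, 0.0]
wrist_force: [-1.8, -0.1, 1.6]
opening: 0.566
```

Seated (contact at TCP 0.1232, predicted 0.123). Release and rise.

```bash
python3 -m handwheel '[{"grip":5.5,"linear":[0,0,0.03],"rotation":[0,0,0]},{"grip":6,"linear":[0,0,0],"rotation":[0,0,0]},{"grip":6.5,"linear":[0,0,0],"rotation":[0,0,0]},{"grip":6.5,"linear":[0,0,0],"rotation":[0,0,0]},{"grip":6.5,"linear":[0,0,-2],"rotation":[0,0,0]},{"grip":6.5,"linear":[0,0,-5],"rotation":[0,0,0]},{"grip":6.5,"linear":[0,0,-8],"rotation":[0,0,0]},{"grip":6,"linear":[0,0,-10],"rotation":[0,0,0]},{"grip":6,"linear":[0,0,-10],"rotation":[0,0,0]},{"grip":6,"linear":[0,0,-10],"rotation":[0,0,0]}]'
python3 - <<'E'
from h import *
o=state();print(tool(np.array([.3993,-.0993,.22])-o['eef_pos']),o['q'][5])
im=cams.camera("side");crop(im,190,120,300,230,5,"a20.png")
g=im.astype(int).max(2)[200:222,195:217];m=(g<55).astype(np.uint8);M=cv2.moments(m,True);c=(M["m10"]/M["m00"]+195,M["m01"]/M["m00"]+200);print(c,p2w("side",*c,.008))
E
```

```text
time_s: 35.87
eef_pos: [0.5308, -0.1943, 0.2243]
eef_rot: [0.002, 0.616, 0.788, 0.0]
wrist_force: [-1.1, 0.2, -0.5]
opening: 0.707
t 35.87 p [ 0.5308 -0.1943  0.2243] q [1.600e-03 6.157e-01 7.880e-01 2.000e-04] F [-1.1  0.2 -0.5] op 0.707
[ 12.39723414 -10.46754952   0.37339707] -0.8050498213157219
(203.86153846153846, 210.73846153846154) [ 0.39664912 -0.0998194   0.008     ]
```

View pics/a20.png

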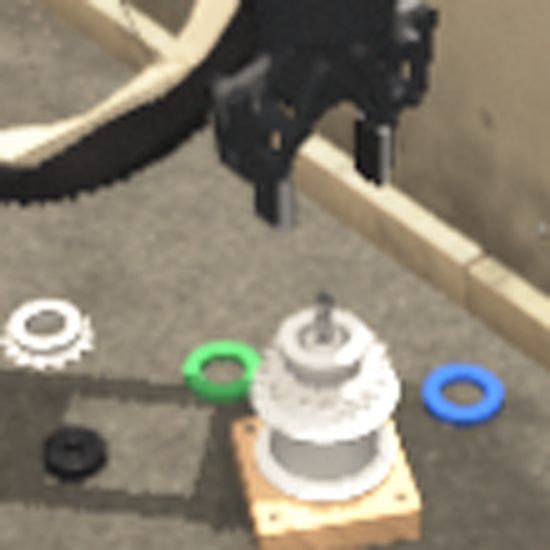

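Spacer seated on the sprocket. Now the cap at (0.399, -0.099).

```bash
python3 -m handwheel '[{"grip":6,"linear":[1.4,-1.2,0],"rotation":[0,0,0]},{"grip":6,"linear":[3.6,-3,0],"rotation":[0,0,0]},{"grip":6,"linear":[6.2,-5.2,0],"rotation":[0,0,0]},{"grip":6,"linear":[8.8,-7.4,0],"rotation":[0,0,0]},{"grip":6,"linear":[11.2,-9.5,0],"rotation":[0,0,0]},{"grip":6,"linear":[12.4,-10.5,0],"rotation":[0,0,0]},{"grip":6,"linear":[12.4,-10.5,4],"rotation":[0,0,0]},{"grip":6,"linear":[12.4,-10.5,8],"rotation":[0,0,0]},{"grip":6,"linear":[12.4,-10.5,12],"rotation":[0,0,0]},{"grip":6,"linear":[12.4,-10.5,16],"rotation":[0,0,0]},{"grip":6,"linear":[12.4,-10.5,18],"rotation":[0,0,0]},{"grip":6,"linear":[12.4,-10.5,18.5],"rotation":[0,0,0]}]'
python3 -m handwheel '[{"grip":6,"linear":[0,0,0],"rotation":[0,0,0]},{"grip":6,"linear":[0,0,0],"rotation":[0,0,0]},{"grip":6,"linear":[0,0,0],"rotation":[0,0,0]},{"grip":6,"linear":[0,0,0],"rotation":[0,0,0]}]'
python3 - <<'E'
from h import *
o=state();print(tool(np.array([.3988,-.0993,.004])-o['eef_pos']))
crop(cams.camera("side"),160,160,260,250,5.5,"a21.png")
E
```

```text
time_s: 36.92
eef_pos: [0.3936, -0.0963, 0.0328]
eef_rot: [-0.005, 0.616, 0.788, -0.001]
wrist_force: [-0.7, 0.6, -0.5]
opening: 0.705
time_s: 37.25
eef_pos: [0.3996, -0.0996, 0.0393]
eef_rot: [0.002, 0.616, 0.788, 0.0]
wrist_force: [-0.4, 0.2, 0.6]
opening: 0.703
t 37.25 p [ 0.3996 -0.0996  0.0393] q [1.700e-03 6.156e-01 7.880e-01 2.000e-04] F [-0.4  0.2  0.6] op 0.703
[ 0.0604751  -0.07435255  3.53449887]
```

View pics/a21.png

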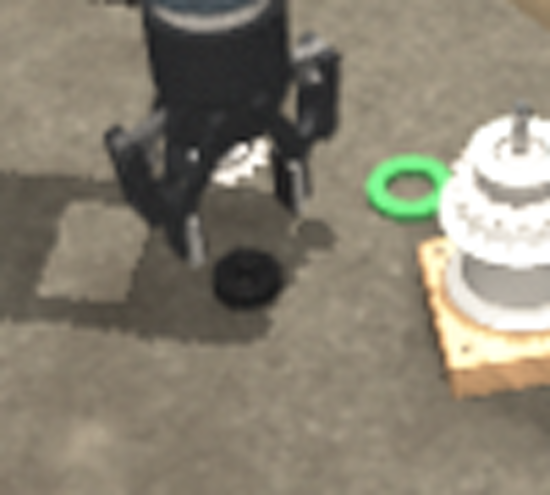

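```bash
python3 -m handwheel '[{"grip":6,"linear":[0,0,0.7],"rotation":[0,0,0]},{"grip":6,"linear":[0,0,1.4],"rotation":[0,0,0]},{"grip":6,"linear":[0,0,2.1],"rotation":[0,0,0]},{"grip":6,"linear":[0,0,2.7],"rotation":[0,0,0]},{"grip":6,"linear":[0,0,3.1],"rotation":[0,0,0]},{"grip":6,"linear":[0,0,3.3],"rotation":[0,0,0]},{"grip":6,"linear":[0,0,3.3],"rotation":[0,0,0]},{"grip":6,"linear":[0,0,3.3],"rotation":[0,0,0]},{"grip":6,"linear":[0,0,3.3],"rotation":[0,0,0]}]'
python3 -m handwheel '[{"grip":5.2,"linear":[0,0,0],"rotation":[0,0,0]},{"grip":4.5,"linear":[0,0,0],"rotation":[0,0,0]},{"grip":3,"linear":[0,0,0],"rotation":[0,0,0]},{"grip":3,"linear":[0,0,0],"rotation":[0,0,0]},{"grip":3,"linear":[0,0,0],"rotation":[0,0,0]},{"grip":3,"linear":[0,0,0],"rotation":[0,0,0]},{"grip":3,"linear":[0,0,0],"rotation":[0,0,0]}]'
```

```text
time_s: 38.05
eef_pos: [0.3984, -0.099, 0.0049]
eef_rot: [0.0, 0.616, 0.788, 0.0]
wrist_force: [0.4, 1.0, -0.5]
opening: 0.702
time_s: 38.63
eef_pos: [0.3985, -0.099, 0.0055]
eef_rot: [0.0, 0.616, 0.788, -0.0]
wrist_force: [-2.4, 1.8, 9.3]
opening: 0.431
```

```bash
python3 -m handwheel '[{"grip":3,"linear":[0,0,-0.5],"rotation":[0,0,0]},{"grip":3,"linear":[0,0,-1.5],"rotation":[0,0,0]},{"grip":3,"linear":[0,0,-3],"rotation":[0,0,0]},{"grip":3,"linear":[0,0,-6],"rotation":[0,0,0]},{"grip":3,"linear":[0,0,-9.5],"rotation":[0,0,0]},{"grip":3,"linear":[0,0,-13],"rotation":[0,0,0]},{"grip":3,"linear":[0,0,-16.5],"rotation":[0,0,0]},{"grip":3,"linear":[0,0,-19.5],"rotation":[0,0,0]},{"grip":3,"linear":[0,0,-21],"rotation":[0,0,0]},{"grip":3,"linear":[0,0,-21],"rotation":[0,0,0]},{"grip":3,"linear":[0,0,-21],"rotation":[0,0,0]}]'
python3 - <<'E'
from h import *
o=state();print(tool(np.array([.5302,-.1941,.21])-o['eef_pos']),o['q'][5])
E
```

```text
time_s: 39.55
eef_pos: [0.3986, -0.0991, 0.2155]
eef_rot: [0.001, 0.616, 0.788, 0.0]
wrist_force: [0.5, 0.2, -0.1]
opening: 0.434
t 39.55 p [ 0.3986 -0.0991  0.2155] q [1.200e-03 6.157e-01 7.880e-01 2.000e-04] F [ 0.5  0.2 -0.1] op 0.434
[-12.40152605  10.47317108   0.58900699] -0.7788948172670523
```

```bash
python3 -m handwheel '[{"grip":3,"linear":[-1.4,1.2,0],"rotation":[0,0,0]},{"grip":3,"linear":[-3.6,3,0],"rotation":[0,0,0]},{"grip":3,"linear":[-6.2,5.2,0],"rotation":[0,0,0]},{"grip":3,"linear":[-8.8,7.4,0],"rotation":[0,0,0]},{"grip":3,"linear":[-11.2,9.5,0],"rotation":[0,0,0]},{"grip":3,"linear":[-12.4,10.5,0],"rotation":[0,0,0]},{"grip":3,"linear":[-12.4,10.5,1.5],"rotation":[0,0,0]},{"grip":3,"linear":[-12.4,10.5,3],"rotation":[0,0,0]},{"grip":3,"linear":[-12.4,10.5,3.6],"rotation":[0,0,0]},{"grip":3,"linear":[-12.4,10.5,3.6],"rotation":[0,0,0]},{"grip":3,"linear":[-12.4,10.5,3.6],"rotation":[0,0,0]},{"grip":3,"linear":[-12.4,10.5,3.6],"rotation":[0,0,0]}]'
python3 -m handwheel '[{"grip":3,"linear":[0,0,0],"rotation":[0,0,0]},{"grip":3,"linear":[0,0,0],"rotation":[0,0,0]}]'
python3 - <<'E'
from h import *
o=state();print(tool(np.array([.5301,-.1941,.1365])-o['eef_pos']),o['q'][5])
crop(cams.camera("side"),210,110,300,220,5.3,"a22.png")
E
```

```text
time_s: 40.55
eef_pos: [0.5302, -0.1938, 0.1791]
eef_rot: [0.0, 0.616, 0.788, 0.0]
wrist_force: [-0.0, 0.2, -0.3]
opening: 0.434
time_s: 40.72
eef_pos: [0.5305, -0.194, 0.1798]
eef_rot: [0.001, 0.616, 0.788, 0.0]
wrist_force: [0.3, 0.1, 0.7]
opening: 0.431
t 40.72 p [ 0.5305 -0.194   0.1798] q [8.000e-04 6.157e-01 7.880e-01 1.000e-04] F [0.3 0.1 0.7] op 0.431
[ 0.00475563 -0.04533864  4.32561756] -0.8050377748235648
```

View pics/a22.png

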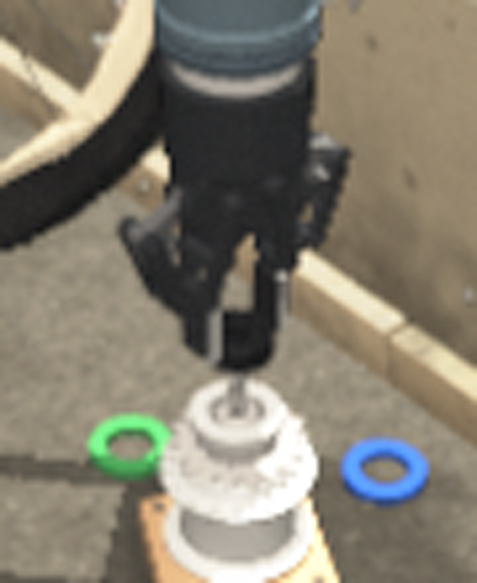

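Cap is lined up over the axle (x about 238 in the crop). Lowering.

```bash
python3 -m handwheel '[{"grip":3,"linear":[0,0,0.5],"rotation":[0,0,0]},{"grip":3,"linear":[0,0,1],"rotation":[0,0,0]},{"grip":3,"linear":[0,0,1.5],"rotation":[0,0,0]},{"grip":3,"linear":[0,0,2],"rotation":[0,0,0]},{"grip":3,"linear":[0,0,2.5],"rotation":[0,0,0]},{"grip":3,"linear":[0,0,3],"rotation":[0,0,0]},{"grip":3,"linear":[0,0,3.4],"rotation":[0,0,0]},{"grip":3,"linear":[0,0,3.7],"rotation":[0,0,0]},{"grip":3,"linear":[0,0,3.9],"rotation":[0,0,0]},{"grip":3,"linear":[0,0,4],"rotation":[0,0,0]},{"grip":3,"linear":[0,0,4],"rotation":[0,0,0]}]'
python3 -m handwheel '[{"grip":3,"linear":[0,0,0.1],"rotation":[0,0,0]},{"grip":3,"linear":[0,0,0.2],"rotation":[0,0,0]},{"grip":3,"linear":[0,0,0.2],"rotation":[0,0,0]}]'
```

```text
time_s: 41.68
eef_pos: [0.53, -0.1938, 0.1386]
eef_rot: [-0.0, 0.616, 0.788, -0.0]
wrist_force: [-0.8, 0.4, -0.3]
opening: 0.429
time_s: 41.93
eef_pos: [0.5301, -0.1938, 0.1368]
eef_rot: [0.0, 0.616, 0.788, 0.0]
wrist_force: [-0.0, 0.9, 0.6]
opening: 0.43
```

```bash
python3 -m handwheel '[{"grip":3,"linear":[0,0,0.05],"rotation":[0,0,0]},{"grip":3,"linear":[0,0,0.05],"rotation":[0,0,0]},{"grip":4.2,"linear":[0,0,0],"rotation":[0,0,0]},{"grip":5,"linear":[0,0,0],"rotation":[0,0,0]},{"grip":6,"linear":[0,0,0],"rotation":[0,0,0]},{"grip":6,"linear":[0,0,0],"rotation":[0,0,0]},{"grip":6,"linear":[0,0,-2],"rotation":[0,0,0]},{"grip":6,"linear":[0,0,-5],"rotation":[0,0,0]},{"grip":6,"linear":[0,0,-9],"rotation":[0,0,0]},{"grip":6,"linear":[0,0,-12],"rotation":[0,0,0]},{"grip":6,"linear":[0,0,-13],"rotation":[0,0,0]},{"grip":6,"linear":[0,0,-13],"rotation":[0,0,0]}]'
python3 -m handwheel '[{"grip":6,"linear":[2,-4,0],"rotation":[0,0,0]},{"grip":6,"linear":[4,-8,0],"rotation":[0,0,0]},{"grip":6,"linear":[6,-12,0],"rotation":[0,0,0]},{"grip":6,"linear":[8,-16,0],"rotation":[0,0,0]},{"grip":6,"linear":[9,-18,0],"rotation":[0,0,0]},{"grip":6,"linear":[9,-18,0],"rotation":[0,0,0]},{"grip":6,"linear":[9,-18,0],"rotation":[0,0,0]},{"grip":6,"linear":[9,-18,0],"rotation":[0,0,0]}]'
python3 - <<'E'
from h import *
state()
im=cams.camera("top");cv2.imwrite("pics/t23.png",im[:,:,::-1])
s=cams.camera("side");cv2.imwrite("pics/s23.png",s[:,:,::-1])
crop(s,180,160,340,300,4.5,"sc23.png")
b=(205,160,262,216);c=cv2.resize(im[b[1]:b[3],b[0]:b[2],::-1],None,fx=10,fy=10,interpolation=cv2.INTER_CUBIC)
for r,z,col in((.020,.145,(0,0,255)),(.026,.131,(0,255,0)),(.040,.111,(255,0,0)),(.005,.163,(0,255,255))):
    for a in np.linspace(0,6.28,60):
        q=((w2p("top",[.530+r*np.cos(a),-.194+r*np.sin(a),z])-b[:2]+.5)*10).astype(int); cv2.circle(c,tuple(map(int,q)),1,col,-1)
cv2.imwrite("pics/ov23.png",c)
E
```

```text
time_s: 42.93
eef_pos: [0.5318, -0.1948, 0.2706]
eef_rot: [0.003, 0.616, 0.788, 0.0]
wrist_force: [-0.0, 0.6, 0.8]
opening: 0.706
time_s: 43.6
eef_pos: [0.3336, -0.15, 0.2659]
eef_rot: [-0.0, 0.616, 0.788, 0.0]
wrist_force: [-1.0, -0.7, 1.0]
opening: 0.7
t 43.6 p [ 0.3336 -0.15    0.2659] q [-3.000e-04  6.159e-01  7.878e-01  1.000e-04] F [-1.  -0.7  1. ] op 0.7
```

View pics/sc23.png

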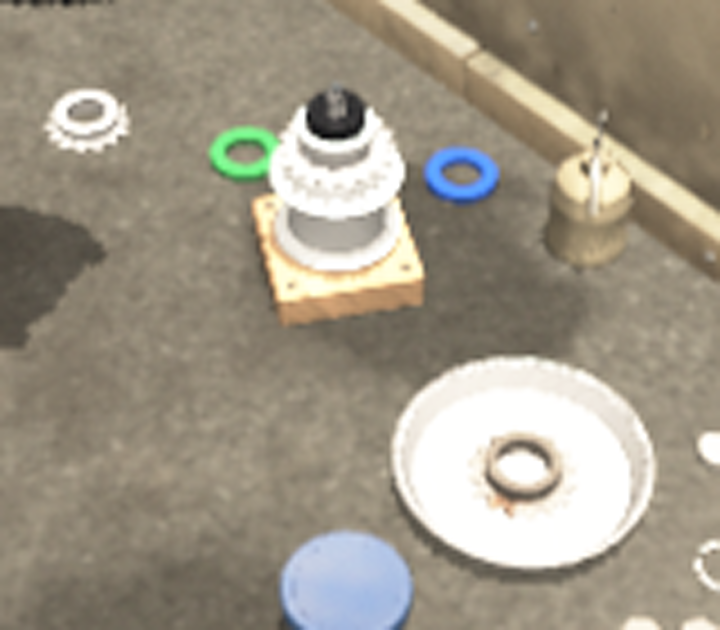

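View pics/ov23.png

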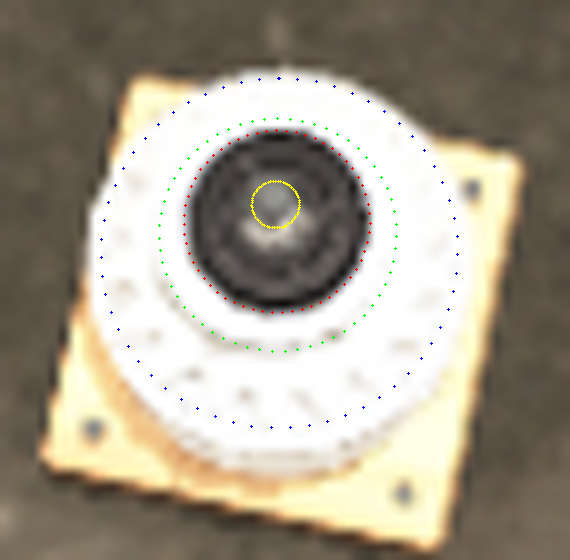

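View pics/t23.png

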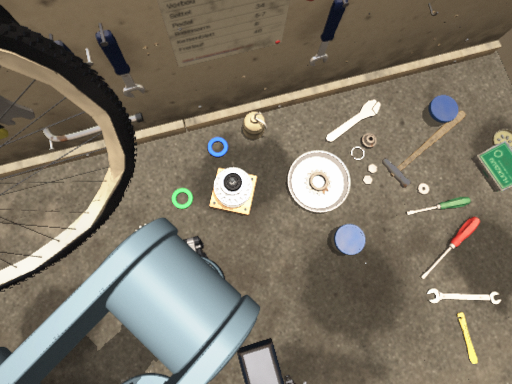

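The stack on the hub matches the seated-height overlay for cap, spacer and sprocket. The old sprocket is flat mid-dish at (319,181) in the top view. The bystanders are where they started and the arm is clear, so I'm handing in.

```bash
python3 -m handwheel '[{"grip":6,"linear":[0,0,0],"rotation":[0,0,0]},{"grip":6,"linear":[0,0,0],"rotation":[0,0,0]},{"grip":6,"linear":[0,0,0],"rotation":[0,0,0]},{"grip":6,"linear":[0,0,0],"rotation":[0,0,0]}]'; python3 -c "
from bench import ctrl
print(ctrl.hand_in())"
```

```text
time_s: 44.03
eef_pos: [0.3339, -0.15, 0.2666]
eef_rot: [-0.0, 0.616, 0.788, 0.0]
wrist_force: [0.1, 0.3, 0.8]
opening: 0.701
the job is handed in; nothing more can be done
None
```

The sprocket change is done and handed in at 44 s of the 115 s allowed; `hand_in` gave no verdict. I set the cap and spacer on the bench and laid the old sprocket flat in the dish. The 18-tooth sprocket then went on collar up, followed by the spacer and the cap.

**Last checks:**
- **Hub:** in the final top view, the cap, spacer and sprocket matched outlines drawn at their seated heights on the hub axis. Each part made light contact within about 0.5 mm of its expected height.
- **Old sprocket:** it lies flat near the middle of the dish.
- **Bystanders:** the small sprocket, grease tub and oil can look unmoved. I checked this by eye in the pictures, not by measurement.
- **Arm:** it stood clear and open, and no check failed.

The two cameras disagreed by up to about 2.5 mm on the spacer and cap positions, near the stated calibration error. The tub's position differed by about 8 mm between them, but I never used it for a move.

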